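Reload the test-cartridge magazine

TASK

Load the two loose green-labelled cartridges flat, label up, into the sprung magazine on top of the one already in it. Then swing the hold-down bar over, press the stack down with it until the bar is fully down, and turn its red knob a quarter turn so the bar stays locked down when you let go. Leave the orange-labelled cartridge, the tube rack, the bottle and the beaker where they are.

Things in the scene. Friction and masses are not known exactly. Their poses are not given: they have to be found in the camera images.
- magazine: Cartridge magazine fixed to the bench: base plate 215 x 100 x 8 mm, blue spring housing, four aluminium corner rails. Origin: on the bench surface, on the stack's vertical centre line. x axis: level, from the stack towards the bar's hinge; z up. Cartridges lie flat in it, one on the other, long side along its x, on a sprung black follower.
- well_mouth (a point): Centre of the well's top, 110 mm above the bench, axes as the magazine. The well is 68 mm (x) by 48 mm (y) inside, of smooth metal; above this point the rails flare outwards up to 118 mm. Between the rails the long sides are open for 44 mm (room for fingers), the ends for 26 mm. With the bar open the tops of the 1st (already in), 2nd and 3rd cartridge lie 85, 99 and 113 mm above the bench.
- bar_hinge (a point): Centre of the hold-down bar's level hinge pin (along the magazine's y): 85 mm from the stack's centre line along +x, 115 mm above the bench.
- keeper_gap (a point): Middle of the 16 mm gap between two fixed steel prongs that reach in from columns at each side (y +-40 mm): 60 mm from the stack's centre line along -x, 98 mm above the bench. Prongs are 8 mm thick, undersides at 94 mm, tops at 102 mm. The latch's tongue goes down through the gap and hooks under them.
- cart_in_mid (a point): Centre of the green-labelled cartridge already in the magazine (same kind as the loose ones).
- cart_a_mid (a point): Centre, half-way up, of a loose green-labelled white plastic cartridge to load: 64 (its x) x 44 (its y) x 14 mm (its z, label on top), about 50 g, lying label up on the bench. It may point either way along the magazine.
- cart_b_mid (a point): Centre of the other loose green-labelled cartridge to load, the same in all respects; either may go in first.
- cart_c_mid (a point): Centre of a cartridge of the same size with an orange label, on the bench: another test, to be left where it is.
- bar (a joint): Angle of the steel hold-down bar, rad: 0 = fully down, level, at its stop; grows as the free end rises. Starts open, leaning back past upright (1.57); open stop 2.0. Stiff hinge: stays put near upright, falls by itself below about 1.1; comes to rest on three cartridges at about 0.35. Pressing on to 0 takes 3 to 8 N at the knob; unlocked, the spring lifts it again.
- bar_foot (a point): Tip of the bar's round rubber foot, 85 mm from the hinge along the bar and 33 mm below its mid-plane; it bears on the middle of the top cartridge. The bar reaches from the hinge towards the magazine's -x when down: 22 mm wide, 6 mm thick, free end 162 mm from the hinge, mid-plane through the hinge axis (bar top 118 mm above the bench when down).
- latch (a joint): Angle of the red knob, rad: 0 = open, wing along the bar; turns clockwise seen from above to 1.57 = locked, wing across the bar. Starts within 0.15 of open, stays where left. Under the bar a tongue (32 x 7 x 7 mm, in line with the wing) passes the prongs' gap when open; it can turn under them only with the bar fully down. Let go when locked, the bar rises about 3 mm at the knob, then holds.
- latch_grip (a point): Centre of the red knob's wing, on its turning axis: 20 mm above the bar's mid-plane, 145 mm from the hinge; moves with the bar. Wing: 26 mm long (its x), 10 mm thick (its y, the width to grip), 26 mm high (its z, the turning axis), reaching 7 to 33 mm above the mid-plane. A flat collar, 26 mm diameter, lies between wing and bar.
- follower (a joint): How far the follower is pressed down from its upper stop, m: 0 while the bar is open (it does not yield to the cartridges' weight), about 0.029 to 0.031 with three cartridges and the bar down. Spring: 5 N at the stop, plus 0.22 N per mm.
- tube_rack: Bystander: blue rack 58 x 130 x 40 mm with small capped tubes (to 52 mm high), loose; origin at the centre of its underside.
- bottle: Bystander: white plastic bottle with blue cap, 60 mm diameter, 125 mm high, loose; origin at the centre of its underside.
- beaker: Bystander: glass beaker, 72 mm diameter, 90 mm high, loose; origin at the centre of its underside.
Things that resemble listed ones, but are neither listed nor needed, are in the scene too. Leave any blue look-alike of the part that bears cart_b_mid alone.

How it is judged:
By the outcome, as a careful person would: the job done as asked, in the order asked, and still so for the second after the job is handed in, with the robot touching nothing.
It also fails if it takes over 72 s, if anything falls off the work surface, if the arm or the gripper's body presses on something with over 40 N, if the wrist force passes 120 N, or if a joint passes its speed limit or range.

ROBOT

A 6-joint arm with a two-finger parallel gripper is mounted at the origin on the work surface. World frame = base frame: x ahead of the robot, y to its left, z up, the work surface at z = 0. Lengths are in m, angles in rad, forces in N, time in s.
With the tool pointing down it reaches from about 0.375 to 0.975 m from the base axis. Payload 3.8 kg.
Tool frame: the origin (TCP) lies on the centre line of the jaws, within the pads' length; the fingertips stand 14 mm ahead of it and the grasp point (between the pads) lies 5 mm behind it (bot.finger_overhang is the distance from the TCP to the fingertips, in m); y points along the fingers, x is the direction in which the jaws open and shut, and the axes are right-handed (so a half turn about y gives the same grasp; the last joint's range is limited). The gripper opens to 85 mm and grips with 20 to 120 N. Pads are 22 mm wide; open, the fingers measure 114 mm over their backs; the gripper's body (76 mm by 85 mm) begins 54 mm behind the grasp point. The pads swing forward as they close: fully open they stand 13 mm farther back than shut.
Start: joints at [1.143, 0.264, 1.604, -0, 1.274, -0.037], TCP at [0.257, 0.624, 0.245] pointing down, gripper open.
Joint ranges: [-2.63, 2.63], [-0.94, 2.18], [0.31, 2.57], [-1.31, 4.45], [0, 2.66], [-2.55, 2.55]. Speed limits (rad/s): [2.57, 2.57, 3.14, 3.14, 3.14, 3.14].

INTERFACE

Orientations are given as a rotation vector (axis times angle).
In Python, from workcell import readout, read_camera, bot, spotter gives the robot as it stands.
- The arm moves only by the tool jog_arm, never from a script. Its argument "increments" is a list of rows, each a list of 7 numbers: the shift along the tool's x, y, z in m, then the turn, a rotation vector about the tool's x, y, z in rad, then the opening, from 0 (shut) to 1 (fully open). A call has 1 to 10 rows; each row shifts and turns the pose as measured when the row begins, along the tool's axes as they then stand; what a row does not reach is not made up. A row lasts 1/8 s, in which the tool goes at most 62.5 mm and 10.7 degrees, less where a joint would pass 70% of its speed; a pose out of reach is approached as far as the arm can. A call with a gripper value outside its range is refused whole. The fingers move at their own pace and stop on an object; "force" is the grip in N (left out, the last holds). Time passes only in rows, so rows that do not move let the fingers close. It gives the time, the measured TCP pose, the force and the opening at its end, in the units of the state.
- readout.read_state(): the state, without advancing time (a new reading comes with each control period).
- read_camera(name): name is "side" or "top" or "wrist"; returns a dict with "img" (384x512x3 uint8, blue, green, red), "range_z" (384x512 float32, m along the optical axis (not along the pixel's ray), 0 where there is no reading), "fx", "fy", "cx", "cy" (pixels), "world_from_camera" (4x4, takes a point from camera to world coordinates). Camera axes: x right, y down, z forward; pixel columns grow to the right and rows downward; lengths in m; the calibration is good to about 2 mm. A picture is of the moment at which its call begins.
- bot.finish_job(): hands the job in, once; it reports no verdict.
Trained networks look in a picture, given as the dict that the camera call returned (one of the last four; its "shot" number tells which), for a name from the list of things; names that differ only in an ending like _2 or _b are one class to them, and where a whole thing is asked for, a point or a joint stands for the part that bears it (a point fixed in the world has none). Each returns a list of dicts, best first, with "p" (0 to 1); they miss things now and then, are a little off and sometimes report something else, mostly with a low value. They report only what shows in the picture. A call takes as long as a camera call. They do not tell look-alikes from the thing itself.
- spotter.masks_of(picture, thing): "mask" (384x512 bool, what is visible of it) and "location" ([column, row] in pixels, amid what is visible of it).
- spotter.spot_point(picture, thing): "location" ([column, row] in pixels: a listed point, or the origin of a listed thing).
The state is a dict: "time": time; "q": joint angles; "joint_vel": joint speeds; "joint_torque": joint torques, N m; "tool_pos": TCP position; "tcp_rot": TCP orientation; "wrist_force": force on the tool from outside, world axes, zero at the start; "torque": the same for the moment, N m; "width": opening from 0.0 (shut) to 1.0 (fully open).
Only numpy, scipy, OpenCV 4.12 (cv2) and the standard library are available. Lean on these libraries where they do the work, as an engineer would, in place of code of your own. Each camera call takes 0.05 s, during which the arm holds its last target. There are 200 camera calls.

## Working session

There is one attempt and no reset: what is moved stays moved. The work goes in short steps, Python scripts to look and compute and a tool call to move; the robot and the scene stay as the last step left them, time stands still between calls to the robot, and variables do not carry over. Pictures are saved under pics/ and viewed, about 8 in all and at most 12, crops included, and the job is handed in when it is done.

Besides the shell and the picture viewer there is one more tool, called after "Emit:" by a JSON object that holds its "method" and its "body". jog_arm: Moves the arm, as the interface text tells. Its arguments: {"type":"object","properties":{"increments":{"type":"array"},"force":{"type":"number"}},"required":["increments"]}

```bash
mkdir -p pics; ls
cat > h.py <<'E'
import numpy as np, cv2
from workcell import readout, read_camera, bot, spotter
from scipy.spatial.transform import Rotation as R
def w(p,u,v,z=None):
    r=np.array([(u-p['cx'])/p['fx'],(v-p['cy'])/p['fy'],1.]);T=np.array(p['world_from_camera'])
    if z is not None:
        d=T[:3,:3]@r; return T[:3,3]+d*(z-T[2,3])/d[2]
    c=p['range_z'][max(0,int(v)-1):int(v)+2,max(0,int(u)-1):int(u)+2]; c=c[c>0]
    return T[:3,:3]@(r*np.median(c))+T[:3,3] if len(c) else np.full(3,np.nan)
def px(p,X):
    T=np.linalg.inv(np.array(p['world_from_camera']));c=T[:3,:3]@np.array(X)+T[:3,3]
    return c[0]/c[2]*p['fx']+p['cx'],c[1]/c[2]*p['fy']+p['cy']
def cloud(p):
    v,u=np.mgrid[0:384,0:512];z=p['range_z'];T=np.array(p['world_from_camera'])
    c=np.stack([(u-p['cx'])/p['fx']*z,(v-p['cy'])/p['fy']*z,z],-1)
    return c@T[:3,:3].T+T[:3,3]
E
python3 - <<'E'
from h import *
np.set_printoptions(precision=3,suppress=True)
t=read_camera('top');s=read_camera('side')
for n,p in(('top',t),('side',s)):
    for th in['magazine','well_mouth','bar_hinge','keeper_gap','cart_in_mid','cart_a_mid','cart_c_mid','latch_grip','tube_rack','bottle','beaker']:
        for d in spotter.spot_point(p,th)[:5]:
            if d['p']>.2: print(n,th,round(d['p'],2),np.round(d['location'],0),w(p,*d['location']))
    cv2.imwrite(f'pics/{n}0.png',p['img'])
cv2.imwrite('pics/both.png',np.hstack([cv2.resize(t['img'],(800,600))]))
print(t['world_from_camera'],s['world_from_camera'])
st=readout.read_state();print(st['time'],st['tcp_rot'],R.from_rotvec(st['tcp_rot']).as_matrix())
E
```

```text
pics
top magazine 0.68 [256. 201.] [0.537 0.037 0.085]
top well_mouth 0.61 [252. 205.] [0.526 0.046 0.084]
top bar_hinge 0.7 [256. 244.] [0.44  0.035 0.126]
top keeper_gap 0.59 [249. 180.] [0.59  0.058 0.009]
top cart_in_mid 0.98 [248. 202.] [0.534 0.056 0.086]
top cart_in_mid 0.25 [346. 182.] [ 0.58  -0.191  0.014]
top cart_a_mid 0.93 [343. 233.] [ 0.45  -0.18   0.014]
top latch_grip 0.68 [260. 285.] [0.379 0.022 0.26 ]
top latch_grip 0.63 [251. 204.] [0.53  0.049 0.085]
top latch_grip 0.46 [255. 244.] [0.44  0.039 0.126]
top latch_grip 0.43 [409. 202.] [ 0.528 -0.349  0.015]
top tube_rack 0.77 [373. 118.] [ 0.736 -0.255  0.051]
top bottle 0.56 [312. 120.] [ 0.728 -0.101  0.087]
top beaker 0.71 [129. 175.] [0.603 0.341 0.088]
top beaker 0.41 [316. 118.] [ 0.73  -0.109  0.099]
side magazine 0.77 [283. 224.] [0.512 0.051 0.032]
side magazine 0.34 [321. 202.] [0.439 0.037 0.127]
side magazine 0.33 [280. 205.] [0.525 0.039 0.083]
side well_mouth 0.87 [279. 198.] [0.534 0.02  0.083]
side well_mouth 0.39 [285. 158.] [ 0.576 -0.183  0.011]
side bar_hinge 0.56 [319. 204.] [0.443 0.037 0.119
[... 184 characters left out ...]
28. 170.] [ 0.453 -0.175  0.011]
side cart_c_mid 0.87 [282. 158.] [ 0.584 -0.178  0.012]
side latch_grip 0.63 [322. 176.] [0.446 0.036 0.202]
side latch_grip 0.57 [365. 166.] [0.372 0.029 0.249]
side tube_rack 0.77 [238. 128.] [ 0.733 -0.23   0.039]
side bottle 0.62 [219. 163.] [ 0.733 -0.087  0.03 ]
side beaker 0.55 [186. 348.] [0.581 0.397 0.089]
[[-0.016 -0.999  0.031  0.545]
 [-0.999  0.017  0.03  -0.009]
 [-0.03  -0.03  -0.999  0.968]
 [ 0.     0.     0.     1.   ]] [[-0.938 -0.253  0.236  0.393]
 [-0.346  0.701 -0.623  0.578]
 [-0.008 -0.666 -0.746  0.759]
 [ 0.     0.     0.     1.   ]]
1.2 [-1.369 -0.917  0.917] [[ 0.381 -0.    -0.925]
 [ 0.925 -0.     0.381]
 [-0.    -1.     0.   ]]
```

View pics/both.png

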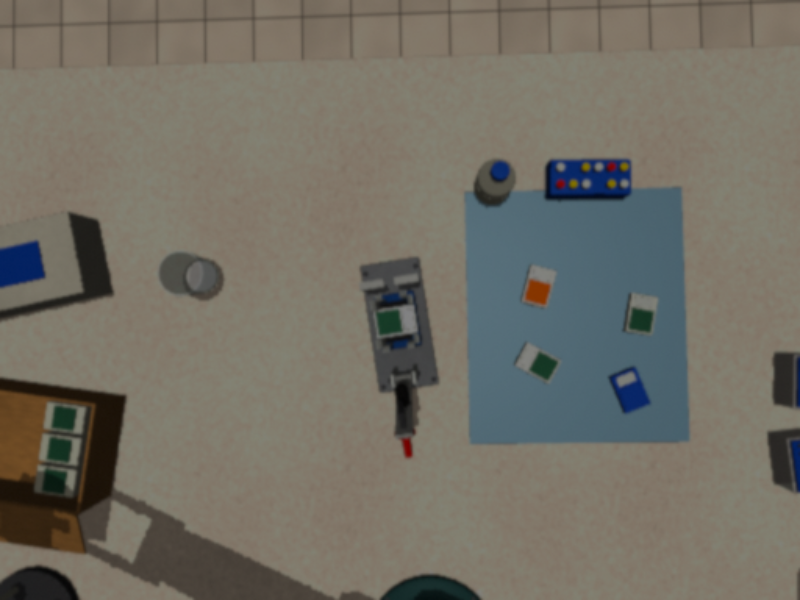

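View pics/side0.png

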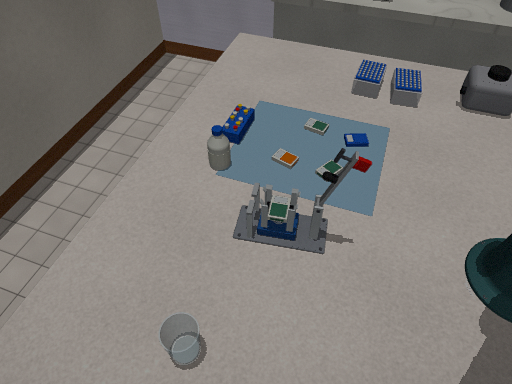

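In the top picture (full-frame px), the candidates are:
- Green cartridges on the mat at (343,232) and (410,201). These two are loose, on the bench and label up, so they fit.
- Orange at (345,183) and blue look-alike at (402,250). Both are to be left alone.
- Three green ones in the box at left, around (38,286). They are boxed and not on the bench, so they are look-alikes.

The magazine is at about (252,205), and the bar is open with its red knob at (260,285).

Run:
```python
from h import *
np.set_printoptions(precision=4,suppress=True)
t=read_camera('top');C=cloud(t);hsv=cv2.cvtColor(t['img'],cv2.COLOR_BGR2HSV)
print('fx',t['fx'],'overhang',bot.finger_overhang)
for d in spotter.masks_of(t,'cart_a_mid')[:8]:
    if d['p']<.2: continue
    m=d['mask'];P=C[m];z=np.median(P[:,2])
    vv,uu=np.nonzero(m);X=np.array([w(t,u,v,z) for u,v in zip(uu,vv)])[:,:2].astype(np.float32)
    g=m&(hsv[...,0]>35)&(hsv[...,0]<85)&(hsv[...,1]>100)
    gc=np.array([w(t,u,v,z) for v,u in zip(*np.nonzero(g))]).mean(0)[:2] if g.any() else None
    print(round(d['p'],2),d['location'],'z',z,cv2.minAreaRect(X*1000),'green',gc)
m=spotter.masks_of(t,'magazine')[0];P=C[m['mask']]
b=P[(P[:,2]>-.0)&(P[:,2]<.014)];print(len(b),cv2.minAreaRect((b[:,:2]*1000).astype(np.float32)))
cr=[cv2.resize(t['img'][v-40:v+40,u-40:u+40],(300,300),interpolation=cv2.INTER_CUBIC) for u,v in((343,232),(410,201))]
cv2.imwrite('pics/c.png',np.hstack(cr))
```

```text
fx 370.04484283426183 overhang 0.014
0.97 [343.1, 230.9] z 0.013753856971421619 ((455.3436279296875, -182.27305603027344), (67.32661437988281, 44.43680191040039), 60.02836608886719) green [ 0.4481 -0.1922]
1783 ((473.0040283203125, 36.830467224121094), (310.7775573730469, 100.28487396240234), 8.18307876586914)
```

View pics/c.png

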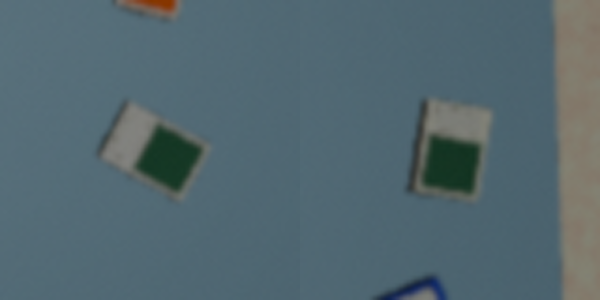

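```bash
cat >> h.py <<'E'
def plan(wps,grip=1,start=None):
    """wps: list of (x,y,z,yaw_deg); tool pointing down"""
    s=readout.read_state();p=np.array(s['tool_pos']);M=R.from_rotvec(s['tcp_rot']).as_matrix()
    yaw=np.degrees(np.arctan2(M[1,0],M[0,0]));rows=[]
    if start: p,yaw=np.array(start[:3]),start[3]
    else: print('t',s['time'],'pos',np.round(p,4),'yaw',round(yaw,2),'tilt',np.round(M[:,1],3),'w',round(s['width'],3),'F',np.round(s['wrist_force'],1),'q',np.round(s['q'],2))
    for x in wps:
        t=np.array(x[:3]);dy=(x[3]-yaw+180)%360-180
        n=max(1,int(np.ceil(max(np.linalg.norm(t-p)/.06,abs(dy)/10.4))))
        for i in range(n):
            a=np.radians(yaw+dy*i/n);d=(t-p)/n
            rows.append([round(d[0]*np.cos(a)+d[1]*np.sin(a),4),round(-d[2],4),round(-d[0]*np.sin(a)+d[1]*np.cos(a),4),0,round(-np.radians(dy/n),4),0,grip])
        p,yaw=t,x[3]
    for i in range(0,len(rows),10): print(str(rows[i:i+10]).replace(' ',''))
E
python3 -c "
from h import *
plan([(.4,.42,.36,30),(.5,.05,.36,8)])"
```

```text
t 1.35 pos [0.2571 0.6241 0.2453] yaw 67.61 tilt [ 0.  0. -1.] w 1.001 F [ 0.  -0.9  0.2] q [ 1.14  0.26  1.6  -0.    1.27 -0.04]
[[np.float64(-0.0269),np.float64(-0.0229),np.float64(-0.042),0,np.float64(0.1313),0,1],[np.float64(-0.0211),np.float64(-0.0229),np.float64(-0.0451),0,np.float64(0.1313),0,1],[np.float64(-0.015),np.float64(-0.0229),np.float64(-0.0475),0,np.float64(0.1313),0,1],[np.float64(-0.0087),np.float64(-0.0229),np.float64(-0.0491),0,np.float64(0.1313),0,1],[np.float64(-0.0022),np.float64(-0.0229),np.float64(-0.0498),0,np.float64(0.1313),0,1],[np.float64(-0.0141),np.float64(-0.0),np.float64(-0.0529),0,np.float64(0.0549),0,1],[np.float64(-0.0111),np.float64(-0.0),np.float64(-0.0536),0,np.float64(0.0549),0,1],[np.float64(-0.0082),np.float64(-0.0),np.float64(-0.0541),0,np.float64(0.0549),0,1],[np.float64(-0.0052),np.float64(-0.0),np.float64(-0.0545),0,np.float64(0.0549),0,1],[np.float64(-0.0022),np.float64(-0.0),np.float64(-0.0547),0,np.float64(0.0549),0,1]]
[[np.float64(0.0008),np.float64(-0.0),np.float64(-0.0547),0,np.float64(0.0549),0,1],[np.float64(0.0038),np.float64(-0.0),np.float64(-0.0546),0,np.float64(0.0549),0,1]]
```

Emit:
{"method": "jog_arm", "body": {"increments": [[-0.027,-0.023,-0.042,0,0.131,0,1],[-0.021,-0.023,-0.045,0,0.131,0,1],[-0.015,-0.023,-0.047,0,0.131,0,1],[-0.009,-0.023,-0.049,0,0.131,0,1],[-0.002,-0.023,-0.05,0,0.131,0,1],[-0.014,0,-0.053,0,0.055,0,1],[-0.011,0,-0.054,0,0.055,0,1],[-0.008,0,-0.054,0,0.055,0,1],[-0.005,0,-0.054,0,0.055,0,1],[-0.002,0,-0.055,0,0.055,0,1]]}}

```text
time: 2.6
tool_pos: [0.4705, 0.1431, 0.3653]
tcp_rot: [-1.564, -0.183, 0.173]
wrist_force: [0.7, -0.9, -0.6]
width: 1.001
```

Emit:
{"method": "jog_arm", "body": {"increments": [[0.001,0,-0.055,0,0.055,0,1],[0.004,0,-0.055,0,0.055,0,1]]}}

```text
time: 2.85
tool_pos: [0.4974, 0.0326, 0.3662]
tcp_rot: [-1.569, -0.096, 0.082]
wrist_force: [0.4, 0.8, 0.3]
width: 1.001
```

```bash
sed -i 's/rows.append(\(.*\))$/rows.append([float(k) for k in \1])/' h.py
python3 - <<'E'
from h import *
np.set_printoptions(precision=4,suppress=True)
plan([(.455,-.05,.36,-10)])
p=read_camera('wrist');C=cloud(p);np.save('wm.npy',C)
cv2.imwrite('pics/w1.png',p['img']);print(p['fx'],p['world_from_camera'])
for th in['well_mouth','bar_hinge','keeper_gap','cart_in_mid','latch_grip']:
    for d in spotter.spot_point(p,th)[:2]:
        if d['p']>.3: print(th,round(d['p'],2),np.round(d['location'],0),w(p,*d['location']))
for d in spotter.masks_of(p,'cart_in_mid')[:2]:
    X=C[d['mask']];z=np.median(X[:,2]);X=X[abs(X[:,2]-z)<.004];print('cart_in',d['p'],z,cv2.minAreaRect((X[:,:2]*1000).astype(np.float32)))
E
```

```text
t 2.85 pos [0.4974 0.0326 0.3662] yaw 6.49 tilt [ 0.009  0.001 -1.   ] w 1.001 F [0.4 0.8 0.3] q [ 0.02 -0.13  1.81  0.    1.46 -0.1 ]
[[-0.0257,0.0031,-0.0387,0.0,0.1439,0.0,1.0],[-0.0199,0.0031,-0.042,0.0,0.1439,0.0,1.0]]
330.99082575279516 [[ 0.9936  0.104   0.0448  0.4856]
 [ 0.1128 -0.941  -0.3191  0.1143]
 [ 0.0089  0.3221 -0.9467  0.4944]
 [ 0.      0.      0.      1.    ]]
bar_hinge 0.71 [242. 346.] [ 0.5232 -0.3515  0.014 ]
bar_hinge 0.63 [204. 149.] [0.4424 0.0298 0.1232]
keeper_gap 0.71 [205. 149.] [0.4435 0.0299 0.1208]
keeper_gap 0.69 [326. 138.] [0.6071 0.0397 0.0075]
cart_in_mid 0.83 [275. 139.] [0.5249 0.0442 0.0852]
latch_grip 0.89 [100. 181.] [0.3831 0.0282 0.2595]
cart_in 0.83 0.0849712771035446 ((524.634765625, 43.8945426940918), (43.342655181884766, 64.50725555419922), 8.40425968170166)
```

View pics/w1.png

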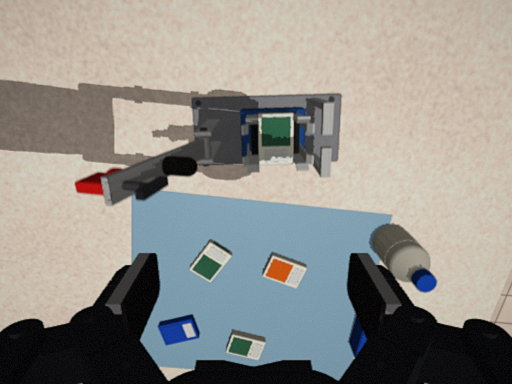

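Run:
```python
from h import *
C=np.load('wm.npy');img=cv2.imread('pics/w1.png')
a=np.radians(189);ex=np.array([np.cos(a),np.sin(a)]);ey=np.array([-ex[1],ex[0]])
o=np.array([.5246,.0439]);D=C[...,:2]-o
X=D@ex;Y=D@ey;Z=C[...,2]
# ortho map of height, 1.5mm cells, mag x right, mag y up
G=np.zeros((140,240));B=np.zeros((140,240,3),np.uint8)
iu=((X+.12)/.001).astype(int);iv=((.07-Y)/.001).astype(int)
ok=(iu>=0)&(iu<240)&(iv>=0)&(iv<140)&(Z>-.02)
for v,u in zip(*np.nonzero(ok)):
    for di in(0,1):
        for dj in(0,1):
            i,j=min(139,iv[v,u]+di),min(239,iu[v,u]+dj)
            if Z[v,u]>G[i,j]: G[i,j]=Z[v,u];B[i,j]=img[v,u]
H=cv2.applyColorMap(np.clip(G/.13*255,0,255).astype(np.uint8),cv2.COLORMAP_JET)
cv2.imwrite('pics/o.png',cv2.resize(np.vstack([B,H]),None,fx=2,fy=2,interpolation=cv2.INTER_NEAREST))
cv2.imwrite('pics/o2.png',np.hstack([cv2.resize(img[85:185,185:350],None,fx=3.2,fy=3.2,interpolation=cv2.INTER_CUBIC)]))
a=cv2.imread('pics/o.png');b=cv2.imread('pics/o2.png');b=cv2.copyMakeBorder(b,0,0,0,max(0,480-b.shape[1]),cv2.BORDER_CONSTANT)
b=cv2.resize(b,(480,int(b.shape[0]*480/b.shape[1])));b=b[:280]
c=np.zeros((560,300,3),np.uint8);b2=cv2.resize(b,(300,int(b.shape[0]*300/480)));c[:b2.shape[0]]=b2
cv2.imwrite('pics/o3.png',np.hstack([a,c]))
```

```text
(no output)
```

View pics/o3.png

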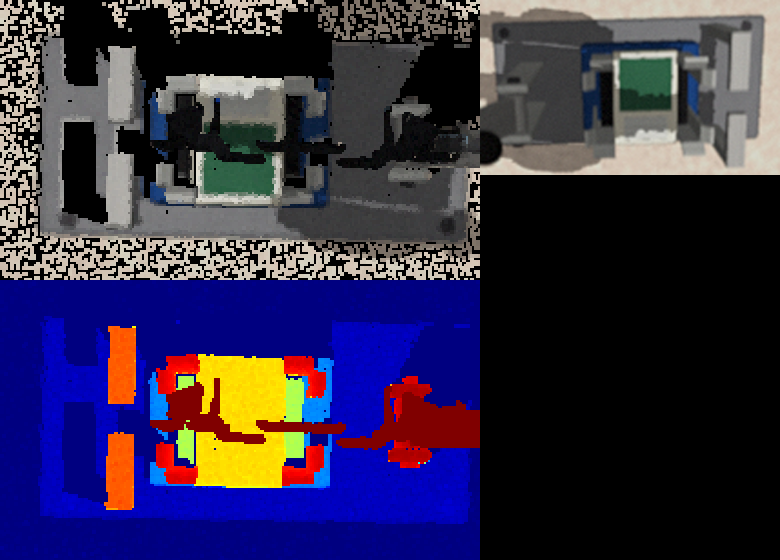

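The close-up (ortho map, 2 px/mm) shows the cartridge already in the magazine lying crosswise. It measures 44 mm along magazine x and 64 mm along y, and its ends stick out through the side openings. The black follower shows at both ends, which doesn't match "long side along its x". It was already like this in the first picture. I'll take it out and reseat it properly first, then load the other two.

Run:
```python
from h import *
np.set_printoptions(precision=4,suppress=True)
C=np.load('wm.npy').reshape(-1,3)
D=np.linalg.norm(C[:,:2]-[.5236,.0437],axis=1)
r=C[(D<.06)&(C[:,2]>.108)&(C[:,2]<.121)];print('rails',len(r),r[:,2].max(),cv2.minAreaRect((r[:,:2]*1000).astype(np.float32)))
for k in(1,2):
  lo,hi=np.percentile(r[:,:2]@np.array([[np.cos(.144),-np.sin(.144)],[np.sin(.144),np.cos(.144)]]),[k,100-k],axis=0);c=(lo+hi)/2
  print('ctr',np.array([[np.cos(.144),-np.sin(.144)],[np.sin(.144),np.cos(.144)]])@c,hi-lo)
a=np.radians(188.3);ex=np.array([np.cos(a),np.sin(a)]);ey=np.array([-ex[1],ex[0]])
L=np.stack([(C[:,:2]-[.5236,.0437])@ex,(C[:,:2]-[.5236,.0437])@ey,C[:,2]],1)
k=L[(abs(L[:,0]+60)<999)&(L[:,0]<-.045)&(L[:,0]>-.075)&(L[:,2]>.095)&(L[:,2]<.11)&(abs(L[:,1])<.05)]
print('keep x',np.percentile(k[:,0],[1,99]),'gap',k[k[:,1]<0][:,1].max(),k[k[:,1]>0][:,1].min(),'z',np.median(k[:,2]))
f=L[(abs(L[:,1])<.015)&(abs(L[:,0])<.032)&(abs(L[:,0])>.025)];print('foll z',np.percentile(f[:,2],[10,50,90]))
b=L[(L[:,0]>.09)&(L[:,2]>.15)&(abs(L[:,1])<.03)];print('bar',b.min(0),b.max(0))
plan([(.5236,.0437,.25,-81.7),(.5236,.0437,.15,-81.7)])
```

```text
rails 647 0.11963662998258079 ((525.0365600585938, 43.22457504272461), (82.55508422851562, 63.363407135009766), 7.887772083282471)
ctr [0.5249 0.0433] [0.0821 0.0625]
ctr [0.5249 0.0435] [0.0816 0.0618]
keep x [-0.0673 -0.055 ] gap -0.007689425588396326 0.008586164995034147 z 0.10170176441233844
foll z [0.3799 0.4191 0.4307]
bar [ 0.09   -0.0133  0.1508] [0.164  0.0108 0.4332]
t 3.2 pos [0.497  0.0355 0.3658] yaw 6.68 tilt [ 0.008  0.001 -1.   ] w 1.003 F [-0.2 -0.1 -0.1] q [ 0.02 -0.13  1.81  0.    1.46 -0.1 ]
[[0.003,0.0129,0.0006,0.0,0.1714,0.0,1.0],[0.0029,0.0129,0.0011,0.0,0.1714,0.0,1.0],[0.0027,0.0129,0.0015,0.0,0.1714,0.0,1.0],[0.0024,0.0129,0.002,0.0,0.1714,0.0,1.0],[0.002,0.0129,0.0024,0.0,0.1714,0.0,1.0],[0.0016,0.0129,0.0027,0.0,0.1714,0.0,1.0],[0.0011,0.0129,0.0029,0.0,0.1714,0.0,1.0],[0.0006,0.0129,0.003,0.0,0.1714,0.0,1.0],[0.0001,0.0129,0.0031,0.0,0.1714,0.0,1.0],[0.0,0.05,0.0,0.0,-0.0,0.0,1.0]]
[[0.0,0.05,0.0,0.0,-0.0,0.0,1.0]]
```

Emit:
{"method": "jog_arm", "body": {"increments": [[0.003,0.0129,0.0006,-0.004,0.1714,0.008,1],[0.003,0.0129,0.001,0,0.1714,0,1],[0.003,0.0129,0.0015,0,0.1714,0,1],[0.002,0.0129,0.002,0,0.1714,0,1],[0.002,0.0129,0.0024,0,0.1714,0,1],[0.0016,0.0129,0.0027,0,0.1714,0,1],[0.001,0.0129,0.003,0,0.1714,0,1],[0.0006,0.0129,0.003,0,0.1714,0,1],[0,0.0129,0.004,0,0.1714,0,1]]}}

```text
time: 4.32
tool_pos: [0.524, 0.0605, 0.2486]
tcp_rot: [-1.262, 1.115, -1.121]
wrist_force: [-0.4, 0.2, 0.4]
width: 0.999
```

```bash
python3 -c "
from h import *
plan([(.5247,.0437,.2,-81.7),(.5247,.0437,.08,-81.7)])"
```

```text
t 4.325 pos [0.524  0.0605 0.2486] yaw -82.98 tilt [ 0.004 -0.001 -1.   ] w 0.999 F [-0.4  0.2  0.4] q [ 0.07 -0.02  1.92 -0.    1.24  1.52]
[[0.0168,0.0486,-0.0014,0.0,-0.0224,0.0,1.0],[0.0,0.04,0.0,0.0,-0.0,0.0,1.0],[0.0,0.04,0.0,0.0,-0.0,0.0,1.0],[0.0,0.04,0.0,0.0,-0.0,0.0,1.0]]
```

Emit:
{"method": "jog_arm", "body": {"increments": [[0.0168,0.04,-0.001,0,-0.0224,0,1],[0,0,0,0,0,0,1],[0,0,0,0,0,0,1]]}}

```text
time: 4.7
tool_pos: [0.5252, 0.0487, 0.2087]
tcp_rot: [-1.273, 1.094, -1.099]
wrist_force: [1.1, -0.1, 0.6]
width: 0.999
```

```bash
python3 -c "
from h import *
plan([(.5247,.0437,.15,-81.7),(.5247,.0437,.08,-81.7)])"
```

```text
t 4.7 pos [0.5252 0.0487 0.2087] yaw -81.33 tilt [ 0.005  0.001 -1.   ] w 0.999 F [ 1.1 -0.1  0.6] q [0.05 0.01 1.96 0.   1.17 1.46]
[[0.0049,0.0587,-0.0013,0.0,0.0065,0.0,1.0],[0.0,0.035,0.0,0.0,-0.0,0.0,1.0],[0.0,0.035,0.0,0.0,-0.0,0.0,1.0]]
```

Emit:
{"method": "jog_arm", "body": {"increments": [[0.005,0.035,-0.001,0,0.006,0.004,1],[0.001,0.035,0,0,0,0,1],[0,0.035,0,0,0,0,1],[0,0.022,0,0,0,0,1],[0,0,0,0,0,0,1]]}}

```text
time: 5.32
tool_pos: [0.5347, 0.0481, 0.0902]
tcp_rot: [-1.256, 1.084, -1.106]
wrist_force: [-0.1, -0.8, 0.0]
width: 1.003
```

```bash
python3 -c "
from h import *
plan([(.5247,.0437,.08,-81.7)])"
```

```text
t 5.325 pos [0.5347 0.0481 0.0902] yaw -81.42 tilt [ 0.023  0.007 -1.   ] w 1.003 F [-0.1 -0.8  0. ] q [0.04 0.14 2.06 0.01 0.92 1.46]
[[0.0029,0.0102,-0.0106,0.0,0.0049,0.0,1.0]]
```

```bash
cat >> h.py <<'E'
def Rt(yaw,pitch=0):
    c,s=np.cos(np.radians(yaw)),np.sin(np.radians(yaw))
    return R.from_matrix(np.array([[c,0,-s],[s,0,c],[0,-1,0]]).T.T)*R.from_rotvec([np.radians(pitch),0,0])
def plan(wps,grip=1,step=.06):
    """wps: (x,y,z,yaw[,pitch about tool x]) ; full pose correction"""
    s=readout.read_state();p=np.array(s['tool_pos']);q=R.from_rotvec(s['tcp_rot']);M=q.as_matrix()
    print('t',round(s['time'],2),'pos',np.round(p,4),'yaw',round(np.degrees(np.arctan2(M[1,0],M[0,0])),2),'y-axis',np.round(M[:,1],3),'w',round(s['width'],3),'F',np.round(s['wrist_force'],1),'T',np.round(s['torque'],2),'q',np.round(s['q'],2))
    rows=[]
    for x in wps:
        t=np.array(x[:3]);g=Rt(*x[3:]);rv=(q.inv()*g).as_rotvec()
        n=max(1,int(np.ceil(max(np.linalg.norm(t-p)/step,np.linalg.norm(rv)/np.radians(10.4)))))
        for i in range(n):
            qi=q*R.from_rotvec(rv*i/n)
            rows.append([float(round(k,4)) for k in [*qi.inv().apply((t-p)/n),*(rv/n)]]+[grip])
        p,q=t,g
    for i in range(0,len(rows),10): print(str(rows[i:i+10]).replace(' ',''))
E
python3 -c "
from h import *
plan([(.5247,.0437,.08,-81.7)])"
```

```text
t 5.33 pos [0.5347 0.0481 0.0902] yaw -81.42 y-axis [ 0.023  0.007 -1.   ] w 1.003 F [-0.1 -0.8  0. ] T [ 0.02 -0.    0.01] q [0.04 0.14 2.06 0.01 0.92 1.46]
[[0.0029,0.0099,-0.0108,-0.0235,0.0048,-0.0034,1]]
```

Emit:
{"method": "jog_arm", "body": {"increments": [[0.003,0.01,-0.011,-0.0235,0.005,-0.0034,1],[0,0,0,0,0,0,1]]}}

```text
time: 5.58
tool_pos: [0.5263, 0.0441, 0.0828]
tcp_rot: [-1.272, 1.099, -1.104]
wrist_force: [-0.7, 0.1, 0.4]
width: 0.998
```

```bash
python3 -c "
from h import *
plan([(.5247,.0437,.08,-81.7)])"
```

```text
t 5.58 pos [0.5263 0.0441 0.0828] yaw -81.68 y-axis [ 0.004 -0.    -1.   ] w 0.998 F [-0.7  0.1  0.4] T [-0.03 -0.02 -0.01] q [ 0.04  0.15  2.07 -0.    0.92  1.46]
[[0.0002,0.0027,-0.0016,-0.0035,0.0004,0.0007,1]]
```

Emit:
{"method": "jog_arm", "body": {"increments": [[0,0.003,-0.002,-0.004,0,0.001,0.6],[0,0,0,0,0,0,0.6],[0,0,0,0,0,0,0.6],[0,0,0,0,0,0,0.6]], "force": 35}}

```text
time: 6.08
tool_pos: [0.5249, 0.0438, 0.0813]
tcp_rot: [-1.273, 1.101, -1.102]
wrist_force: [0.4, 0.3, -1.3]
width: 0.739
```

Emit:
{"method": "jog_arm", "body": {"increments": [[0,-0.02,0,0,0,0,0.6],[0,-0.03,0,0,0,0,0.6],[0,-0.03,0,0,0,0,0.6],[0,-0.02,0,0,0,0,0.6]]}}

```text
time: 6.58
tool_pos: [0.5258, 0.0437, 0.1828]
tcp_rot: [-1.272, 1.1, -1.103]
wrist_force: [0.7, -1.0, -0.1]
width: 0.741
```

```bash
python3 -c "
from h import *
plan([(.49,.2,.19,-81.7),(.49,.2,.1,-81.7)],.6)"
```

```text
t 6.58 pos [0.5258 0.0437 0.1828] yaw -81.71 y-axis [ 0.003  0.001 -1.   ] w 0.741 F [ 0.7 -1.  -0.1] T [-0.    0.04 -0.02] q [0.04 0.03 1.99 0.   1.12 1.46]
[[-0.0533,-0.0024,-0.0043,-0.0009,-0.0001,-0.0001,0.6],[-0.0533,-0.0024,-0.0043,-0.0009,-0.0001,-0.0001,0.6],[-0.0533,-0.0024,-0.0043,-0.0009,-0.0001,-0.0001,0.6],[0.0,0.045,0.0,0.0,0.0,0.0,0.6],[0.0,0.045,0.0,0.0,0.0,0.0,0.6]]
```

```bash
python3 -c "
from h import *
plan([(.5,.2,.17,8.3),(.5,.2,.05,8.3)],.6)"
```

```text
t 6.58 pos [0.5258 0.0437 0.1828] yaw -81.71 y-axis [ 0.003  0.001 -1.   ] w 0.741 F [ 0.7 -1.  -0.1] T [-0.    0.04 -0.02] q [0.04 0.03 1.99 0.   1.12 1.46]
[[-0.0176,0.0014,-0.0003,-0.0003,-0.1746,0.0002,0.6],[-0.0174,0.0014,0.0027,-0.0003,-0.1746,0.0002,0.6],[-0.0167,0.0014,0.0057,-0.0003,-0.1746,0.0002,0.6],[-0.0154,0.0014,0.0085,-0.0003,-0.1746,0.0002,0.6],[-0.0137,0.0014,0.0111,-0.0003,-0.1746,0.0002,0.6],[-0.0116,0.0014,0.0133,-0.0003,-0.1746,0.0002,0.6],[-0.0091,0.0014,0.0151,-0.0003,-0.1746,0.0002,0.6],[-0.0063,0.0014,0.0164,-0.0003,-0.1746,0.0002,0.6],[-0.0034,0.0014,0.0173,-0.0003,-0.1746,0.0002,0.6],[0.0,0.04,0.0,0.0,0.0,0.0,0.6]]
[[0.0,0.04,0.0,0.0,0.0,0.0,0.6],[0.0,0.04,0.0,0.0,0.0,0.0,0.6]]
```

Emit:
{"method": "jog_arm", "body": {"increments": [[-0.018,0.001,0,0,-0.175,0,0.6],[-0.018,0.001,0.003,0,-0.175,0,0.6],[-0.017,0.001,0.006,0,-0.175,0,0.6],[-0.015,0.001,0.009,0,-0.175,0,0.6],[-0.014,0.001,0.011,0,-0.175,0,0.6],[-0.012,0.001,0.013,0,-0.175,0,0.6],[-0.009,0.001,0.015,0,-0.175,0,0.6],[-0.006,0.001,0.016,0,-0.175,0,0.6],[-0.003,0.04,0.017,0,-0.175,0,0.6],[0,0.04,0,0,0,0,0.6]]}}

```text
time: 7.82
tool_pos: [0.5074, 0.2071, 0.1024]
tcp_rot: [-1.561, -0.179, 0.136]
wrist_force: [-0.1, 0.4, -0.1]
width: 0.738
```

```bash
python3 -c "
from h import *
plan([(.5,.2,.04,8.3),(.5,.2,.0105,8.3)],.6)"
```

```text
t 7.83 pos [0.5074 0.2071 0.1024] yaw 11.51 y-axis [ 0.027  0.006 -1.   ] w 0.738 F [-0.1  0.4 -0.1] T [-0.04 -0.01 -0.08] q [ 0.34  0.14  2.03 -0.    0.94  0.15]
[[-0.0052,0.0311,-0.0028,-0.0007,0.028,0.0138,0.6],[-0.0047,0.0311,-0.0029,-0.0007,0.028,0.0138,0.6],[0.0,0.0295,0.0,0.0,0.0,0.0,0.6]]
```

Emit:
{"method": "jog_arm", "body": {"increments": [[-0.005,0.031,-0.003,-0.001,0.028,0.014,0.6],[-0.005,0.031,-0.003,-0.001,0.028,0.014,0.6],[0,0.01,0,0,0,0,0.6],[0,0,0,0,0,0,0.6]]}}

```text
time: 8.32
tool_pos: [0.4988, 0.1997, 0.0258]
tcp_rot: [-1.569, -0.111, 0.117]
wrist_force: [-0.0, -0.5, -0.1]
width: 0.737
```

```bash
python3 -c "
from h import *
plan([(.5,.2,.0115,8.3)],.6)"
```

```text
t 8.32 pos [0.4988 0.1997 0.0258] yaw 8.32 y-axis [-0.003 -0.002 -1.   ] w 0.737 F [-0.  -0.5 -0.1] T [-0.04  0.03  0.  ] q [ 0.33  0.25  2.08 -0.    0.82  0.19]
[[0.0013,0.0143,0.0001,0.0011,0.0003,-0.0034,0.6]]
```

Lower, release, rise, and turn to re-grip across the short side.

Emit:
{"method": "jog_arm", "body": {"increments": [[0.001,0.013,0,0.001,0,-0.003,0.6],[0,0.003,0,0,0,0,0.6],[0,0,0,0,0,0,0.6]]}}

```text
time: 8.7
tool_pos: [0.5027, 0.2009, 0.0119]
tcp_rot: [-1.566, -0.119, 0.11]
wrist_force: [-0.0, -0.4, -1.3]
width: 0.736
```

Emit:
{"method": "jog_arm", "body": {"increments": [[0,0,0,0,0,0,1],[0,0,0,0,0,0,1],[0,-0.03,0,0,0,0,1],[0,-0.04,0,0,0,0,1],[0,0,0,0,0.17,0,1],[0,0,0,0,0.18,0,1],[0,0,0,0,0.18,0,1],[0,0,0,0,0.18,0,1],[0,0,0,0,0.18,0,1],[0,0,0,0,0.18,0,1]]}}

```text
time: 9.95
tool_pos: [0.5047, 0.2016, 0.0884]
tcp_rot: [-1.428, 0.739, -0.754]
wrist_force: [-0.6, -0.2, 0.7]
width: 1.001
```

Emit:
{"method": "jog_arm", "body": {"increments": [[0,0,0,0,0.18,0,1],[0,0,0,0,0.18,0,1],[0,0,0,0,0.12,0,1],[0,0,0,0,0,0,1]]}}

```text
time: 10.45
tool_pos: [0.5052, 0.2018, 0.0897]
tcp_rot: [-1.248, 1.114, -1.127]
wrist_force: [-0.2, -0.7, -0.4]
width: 1.001
```

Run:
```python
from h import *
plan([(.5,.2,.04,-81.7),(.5,.2,.016,-81.7)])
p=read_camera('wrist');C=cloud(p)
for d in spotter.masks_of(p,'cart_in_mid')[:3]:
    X=C[d['mask']];z=np.median(X[:,2]);X=X[abs(X[:,2]-z)<.004];print(d['p'],d['location'],z,cv2.minAreaRect((X[:,:2]*1000).astype(np.float32)))
cv2.imwrite('pics/w2.png',p['img'])
```

```text
t 10.45 pos [0.5052 0.2018 0.0897] yaw -83.34 y-axis [ 0.015  0.005 -1.   ] w 1.001 F [-0.2 -0.7 -0.4] T [-0.03  0.    0.03] q [0.33 0.16 2.04 0.   0.93 1.79]
[[0.0014,0.0496,-0.0061,-0.0155,-0.0286,-0.0032,1],[0.0,0.024,0.0,0.0,0.0,0.0,1]]
0.8 [251.8, 206.8] 0.013859531113932635 ((501.2054138183594, 202.8486328125), (64.47393798828125, 43.820228576660156), 8.170053482055664)
```

```bash
python3 -c "
from h import *
plan([(.5025,.202,.017,-81.7)],1,.04)"
```

```text
t 10.55 pos [0.5051 0.2018 0.0897] yaw -83.28 y-axis [ 0.015  0.005 -1.   ] w 1.003 F [-0.2  0.4  0.2] T [-0.03 -0.03 -0.02] q [ 0.33  0.16  2.04 -0.    0.93  1.79]
[[-0.0001,0.0363,-0.0019,-0.0077,-0.0138,-0.0016,1],[-0.0002,0.0363,-0.0016,-0.0077,-0.0138,-0.0016,1]]
```

Emit:
{"method": "jog_arm", "body": {"increments": [[0,0.034,-0.002,-0.008,-0.014,-0.002,1],[0,0.03,-0.002,-0.008,-0.014,-0.002,1],[0,0,0,0,0,0,1]]}}

```text
time: 10.92
tool_pos: [0.5033, 0.2021, 0.0258]
tcp_rot: [-1.275, 1.095, -1.098]
wrist_force: [-0.8, -0.2, 0.3]
width: 0.993
```

```bash
python3 -c "
from h import *
plan([(.5025,.202,.017,-81.7)],1,.04)"
```

```text
t 10.93 pos [0.5033 0.2021 0.0258] yaw -81.33 y-axis [ 0.002  0.    -1.   ] w 0.993 F [-0.8 -0.2  0.3] T [-0.01 -0.02 -0.  ] q [ 0.34  0.25  2.07 -0.    0.82  1.76]
[[-0.0,0.0088,-0.0008,-0.0024,0.0065,0.0003,1]]
```

Emit:
{"method": "jog_arm", "body": {"increments": [[0,0.01,-0.001,-0.002,0.006,0,1],[0,0,0,0,0,0,0.35],[0,0,0,0,0,0,0.35],[0,0,0,0,0,0,0.35],[0,0,0,0,0,0,0.35],[0,0,0,0,0,0,0.35]], "force": 35}}

```text
time: 11.68
tool_pos: [0.5056, 0.203, 0.0196]
tcp_rot: [-1.268, 1.096, -1.103]
wrist_force: [-0.3, -0.1, -0.4]
width: 0.501
```

Emit:
{"method": "jog_arm", "body": {"increments": [[0,-0.03,0,0,0,0,0.35],[0,-0.05,0,0,0,0,0.35],[0,-0.05,0,0,0,0,0.35],[0,-0.03,0,0,0,0,0.35],[0,0,0,0,0,0,0.35]]}}

```text
time: 12.3
tool_pos: [0.5031, 0.2022, 0.1827]
tcp_rot: [-1.271, 1.098, -1.102]
wrist_force: [0.3, 0.6, -0.9]
width: 0.501
```

```bash
python3 -c "
from h import *
plan([(.5247,.0437,.17,-81.7)],.35,.05)"
```

```text
t 12.3 pos [0.5031 0.2022 0.1827] yaw -81.63 y-axis [ 0.004  0.001 -1.   ] w 0.501 F [ 0.3  0.6 -0.9] T [-0.02 -0.   -0.  ] q [ 0.34  0.06  1.96 -0.    1.12  1.76]
[[0.04,0.0032,-0.0004,-0.001,0.0003,-0.0001,0.35],[0.04,0.0032,-0.0004,-0.001,0.0003,-0.0001,0.35],[0.04,0.0032,-0.0004,-0.001,0.0003,-0.0001,0.35],[0.04,0.0032,-0.0004,-0.001,0.0003,-0.0001,0.35]]
```

Emit:
{"method": "jog_arm", "body": {"increments": [[0.04,0.004,0.002,-0.001,0,0,0.35],[0.04,0.004,0.001,-0.001,0,0,0.35],[0.04,0.004,0.001,0,0,0,0.35],[0.03,0.003,0,0,0,0,0.35],[0,0,0,0,0,0,0.35]]}}

```text
time: 12.92
tool_pos: [0.5252, 0.0507, 0.1592]
tcp_rot: [-1.281, 1.106, -1.095]
wrist_force: [-0.2, -0.1, -0.0]
width: 0.504
```

Run:
```python
from h import *
plan([(.528,.0437,.14,-81.7)],.35)
p=read_camera('wrist');C=cloud(p);s=readout.read_state();tp=np.array(s['tool_pos'])
hsv=cv2.cvtColor(p['img'],cv2.COLOR_BGR2HSV)
for d in spotter.masks_of(p,'cart_in_mid')[:3]:
    X=C[d['mask']];z=np.median(X[:,2]);X=X[abs(X[:,2]-z)<.004];print(d['p'],d['location'],z-tp[2],cv2.minAreaRect((X[:,:2]*1000).astype(np.float32)),'rel',tp)
cv2.imwrite('pics/w3.png',p['img'])
```

```text
t 12.93 pos [0.5252 0.0507 0.1592] yaw -81.5 y-axis [-0.008  0.    -1.   ] w 0.504 F [-0.2 -0.1 -0. ] T [-0.01 -0.02 -0.  ] q [0.05 0.06 2.   0.   1.08 1.47]
[[0.0074,0.0191,0.0019,0.0082,0.0035,-0.0014,0.35]]
0.77 [254.0, 257.5] -0.004536633943071189 ((522.2434692382812, 50.236366271972656), (64.73123168945312, 44.21108627319336), 8.34506893157959) rel [0.52494835 0.05166514 0.15915132]
```

View pics/w3.png

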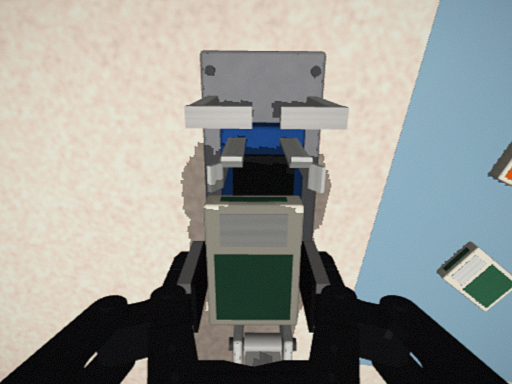

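Run:
```python
from h import *
p=read_camera('wrist');C=cloud(p).reshape(-1,3);s=readout.read_state();tp=np.array(s['tool_pos'])
a=np.radians(188.3);ex=np.array([np.cos(a),np.sin(a)]);ey=np.array([-ex[1],ex[0]]);o=np.array([.5247,.0437])
L=np.stack([(C[:,:2]-o)@ex,(C[:,:2]-o)@ey,C[:,2]],1)*1000
k=L[(L[:,0]<-45)&(L[:,0]>-75)&(L[:,2]>99)&(L[:,2]<105)&(abs(L[:,1])<50)]
print('prong x',np.percentile(k[:,0],[2,98]),'y out',np.percentile(k[:,1],[1,99]),'gap',np.percentile(k[k[:,1]<0][:,1],99),np.percentile(k[k[:,1]>0][:,1],1),'z',np.median(k[:,2]))
r=L[(L[:,0]<-20)&(L[:,0]>-48)&(L[:,2]>113)&(L[:,2]<122)&(abs(L[:,1])<40)]
print('rails',len(r),'x',np.percentile(r[:,0],[1,99]),'y',np.percentile(r[:,1],[1,99]),'inner',np.percentile(r[r[:,1]<0][:,1],98),np.percentile(r[r[:,1]>0][:,1],2))
for d in spotter.masks_of(p,'cart_in_mid')[:1]:
    X=cloud(p)[d['mask']];z=np.median(X[:,2]);X=X[abs(X[:,2]-z)<.004];c=np.array(cv2.minAreaRect((X[:,:2]*1000).astype(np.float32))[0])/1000-o;print('cart',c@ex*1000,c@ey*1000)
c=tp[:2]-o;print('tcp',c@ex*1000,c@ey*1000)
```

```text
prong x [-66.69728448 -55.0287523 ] y out [-44.188644    44.35732007] gap -8.066609157031861 8.165292382367522 z 101.66875894852403
rails 934 x [-42.31421147 -23.13056648] y [-31.43104293  31.35296097] inner -13.721166711119382 13.423363074162108
cart 1.040098021494504 -8.478733834628377
tcp -2.2023335625754767 -9.055159652130605
```

Emit:
{"method": "jog_arm", "body": {"increments": [[0.008,0.017,0.002,0.008,0.003,-0.001,0.35],[0.001,0.002,0,0,0,0,0.35],[0,0,0,0,0,0,0.35]]}}

```text
time: 13.5
tool_pos: [0.5296, 0.0478, 0.1422]
tcp_rot: [-1.273, 1.094, -1.096]
wrist_force: [-0.5, -0.0, 0.0]
width: 0.504
```

```bash
python3 -c "
from h import *
plan([(.5287,.0449,.14,-81.7)],.35)"
```

```text
t 13.5 pos [0.5296 0.0478 0.1422] yaw -81.24 y-axis [ 0.004  0.002 -1.   ] w 0.504 F [-0.5 -0.   0. ] T [-0.04  0.01  0.01] q [0.04 0.08 2.02 0.   1.04 1.46]
[[0.0027,0.0022,-0.0014,-0.0041,0.008,-0.0016,0.35]]
```

Emit:
{"method": "jog_arm", "body": {"increments": [[0.003,0.002,-0.0014,-0.004,0.008,-0.002,0.35],[0.0006,0,0,0,0.002,0,0.35],[0,0.008,-0.0005,-0.001,0,0,0.35],[0,0.008,-0.0005,-0.001,0,0,0.35],[0,0,0,0,0,0,0.35]]}}

```text
time: 14.12
tool_pos: [0.5282, 0.0445, 0.1242]
tcp_rot: [-1.274, 1.103, -1.103]
wrist_force: [0.6, 0.5, -0.1]
width: 0.503
```

```bash
python3 -c "
from h import *
plan([(.5287,.0449,.094,-81.7)],.35,.01)"
```

```text
t 14.12 pos [0.5282 0.0445 0.1242] yaw -81.79 y-axis [-0.001 -0.001 -1.   ] w 0.503 F [ 0.6  0.5 -0.1] T [-0.05  0.01  0.02] q [ 0.04  0.1   2.03 -0.    1.01  1.47]
[[-0.0001,0.0075,0.0001,0.0002,-0.0004,0.0001,0.35],[-0.0001,0.0075,0.0001,0.0002,-0.0004,0.0001,0.35],[-0.0001,0.0075,0.0001,0.0002,-0.0004,0.0001,0.35],[-0.0001,0.0075,0.0001,0.0002,-0.0004,0.0001,0.35]]
```

Emit:
{"method": "jog_arm", "body": {"increments": [[0,0.008,0,-0.0005,0,0,0.35],[0,0.008,0,-0.001,0,0,0.35],[0,0.008,-0.0003,-0.001,0,0,0.35],[0,0.005,0,0,0,0,0.35],[0,0,0,0,0,0,0.35]]}}

```text
time: 14.75
tool_pos: [0.5275, 0.0443, 0.0925]
tcp_rot: [-1.277, 1.106, -1.102]
wrist_force: [-0.0, -0.5, -0.9]
width: 0.5
```

```bash
python3 -c "
from h import *
plan([(.5287,.0449,.091,-81.7)],.35,.01)"
```

```text
t 14.75 pos [0.5275 0.0443 0.0925] yaw -81.81 y-axis [-0.004 -0.001 -1.   ] w 0.5 F [-0.  -0.5 -0.9] T [-0.03 -0.02  0.01] q [ 0.04  0.14  2.05 -0.    0.95  1.47]
[[-0.0004,0.0015,0.0013,0.0044,-0.0019,0.0004,0.35]]
```

Emit:
{"method": "jog_arm", "body": {"increments": [[0,0.002,0.001,0.003,0,0,0.35],[0,0,0,0,0,0,0.7],[0,0,0,0,0,0,1],[0,0,0,0,0,0,1],[0,-0.03,0,0,0,0,1],[0,-0.05,0,0,0,0,1],[0,-0.02,0,0,0,0,1],[0,0,0,0,0,0,1]]}}

```text
time: 15.75
tool_pos: [0.5291, 0.0446, 0.1941]
tcp_rot: [-1.274, 1.103, -1.104]
wrist_force: [-0.1, -0.1, -0.6]
width: 1.001
```

Run:
```python
from h import *
plan([(.455,-.182,.17,-30)],1)
p=read_camera('wrist');C=cloud(p)
for d in spotter.masks_of(p,'cart_in_mid')[:2]:
    X=C[d['mask']];z=np.median(X[:,2]);X=X[abs(X[:,2]-z)<.004];print(d['p'],d['location'],z,cv2.minAreaRect((X[:,:2]*1000).astype(np.float32)))
cv2.imwrite('pics/w4.png',p['img'])
```

```text
t 15.75 pos [0.5291 0.0446 0.1941] yaw -81.8 y-axis [ 0. -0. -1.] w 1.001 F [-0.1 -0.1 -0.6] T [ 0.06 -0.    0.02] q [ 0.04  0.03  1.97 -0.    1.14  1.47]
[[0.0427,0.0048,-0.0211,0.0,-0.1808,0.0001,1],[0.0382,0.0048,-0.0285,0.0,-0.1808,0.0001,1],[0.0325,0.0048,-0.0349,0.0,-0.1808,0.0001,1],[0.0257,0.0048,-0.0402,0.0,-0.1808,0.0001,1],[0.0181,0.0048,-0.0441,0.0,-0.1808,0.0001,1]]
0.66 [252.3, 193.2] 0.08492655456616029 ((525.6876831054688, 43.9755859375), (64.57233428955078, 43.901119232177734), 7.226153373718262)
```

The first cartridge now lies along magazine x (64.6 mm at 7–8°), with its top at 85 mm. Next is cartridge A.

Emit:
{"method": "jog_arm", "body": {"increments": [[0.043,0.005,-0.021,0,-0.181,0,1],[0.038,0.005,-0.028,0,-0.181,0,1],[0.032,0.005,-0.035,0,-0.181,0,1],[0.026,0.005,-0.04,0,-0.181,0,1],[0.018,0.005,-0.044,0,-0.181,0,1],[0,0,0,0,0,0,1]]}}

```text
time: 16.6
tool_pos: [0.4497, -0.1804, 0.1566]
tcp_rot: [-1.533, 0.419, -0.389]
wrist_force: [0.8, 1.0, -0.8]
width: 1.0
```

```bash
cat >> h.py <<'E'
def cart(p,near,name='cart_a_mid'):
    C=cloud(p);best=None
    for d in spotter.masks_of(p,name):
        if d['p']<.2: continue
        X=C[d['mask']];z=np.median(X[:,2]);X=X[abs(X[:,2]-z)<.004]
        if len(X)<20: continue
        (c,sz,a)=cv2.minAreaRect((X[:,:2]*1000).astype(np.float32))
        if sz[0]<sz[1]: a+=90
        print(name,round(d['p'],2),np.round(d['location']),'z',round(float(z),4),'c',np.round(c,1),'sz',np.round(sz,1),'long',round(a%180,1),'bgr',np.median(p['img'][d['mask']],axis=0))
E
python3 - <<'E'
from h import *
plan([(.455,-.182,.12,-30)],1)
cart(read_camera('wrist'),0)
E
```

```text
t 16.6 pos [ 0.4497 -0.1804  0.1566] yaw -29.54 y-axis [-0.018  0.004 -1.   ] w 1.0 F [ 0.8  1.  -0.8] T [-0.04 -0.02  0.03] q [-0.43 -0.01  2.08 -0.    1.09  0.09]
[[0.006,0.0365,0.0014,0.0055,0.008,-0.0177,1]]
cart_a_mid 0.83 [259. 178.] z 0.0139 c [ 451.6 -183.7] sz [64.3 43.9] long 60.6 bgr [102. 108. 105.]
```

```bash
python3 -c "
from h import *
plan([(.4525,-.1835,.018,-29.4)],1,.037)"
```

```text
t 16.7 pos [ 0.4508 -0.1784  0.1571] yaw -29.54 y-axis [-0.017  0.005 -1.   ] w 0.997 F [-0.5  0.8 -0.1] T [ 0.01 -0.01 -0.04] q [-0.43 -0.01  2.08 -0.    1.09  0.09]
[[0.0016,0.0348,-0.0007,0.0011,-0.0006,-0.0043,1],[0.0015,0.0348,-0.0008,0.0011,-0.0006,-0.0043,1],[0.0013,0.0348,-0.0008,0.0011,-0.0006,-0.0043,1],[0.0012,0.0348,-0.0008,0.0011,-0.0006,-0.0043,1]]
```

Emit:
{"method": "jog_arm", "body": {"increments": [[0.0016,0.034,-0.0007,0.001,-0.001,-0.004,1],[0.0015,0.034,-0.001,0.001,-0.001,-0.004,1],[0.001,0.034,-0.001,0.001,0,-0.002,1],[0,0.014,0,0,0,0,1],[0,0,0,0,0,0,1]]}}

```text
time: 17.32
tool_pos: [0.4544, -0.1769, 0.0379]
tcp_rot: [-1.531, 0.407, -0.397]
wrist_force: [0.1, -0.3, 0.6]
width: 1.003
```

```bash
python3 -c "
from h import *
plan([(.4525,-.1835,.018,-29.4)],1,.037)"
```

```text
t 17.32 pos [ 0.4544 -0.1769  0.0379] yaw -29.38 y-axis [-0.005  0.004 -1.   ] w 1.003 F [ 0.1 -0.3  0.6] T [-0.03 -0.06  0.02] q [-0.42  0.15  2.17  0.    0.83  0.09]
[[0.0018,0.0199,-0.0067,-0.0007,0.0004,-0.0065,1]]
```

Emit:
{"method": "jog_arm", "body": {"increments": [[0.002,0.019,-0.007,-0.001,0,-0.006,1],[0,0.002,-0.001,0,0,0,1],[0,0,0,0,0,0,0.35],[0,0,0,0,0,0,0.35],[0,0,0,0,0,0,0.35],[0,0,0,0,0,0,0.35]]}}

```text
time: 18.08
tool_pos: [0.458, -0.1856, 0.0231]
tcp_rot: [-1.535, 0.393, -0.409]
wrist_force: [0.5, -0.4, -0.2]
width: 0.494
```

Emit:
{"method": "jog_arm", "body": {"increments": [[0,0,0,0,0,0,0.35],[0,-0.03,0,0,0,0,0.35],[0,-0.05,0,0,0,0,0.35],[0,-0.05,0,0,0,0,0.35],[0,-0.03,0,0,0,0,0.35],[0,0,0,0,0,0,0.35]]}}

```text
time: 18.82
tool_pos: [0.4549, -0.1843, 0.186]
tcp_rot: [-1.534, 0.397, -0.406]
wrist_force: [0.6, 0.2, -1.0]
width: 0.498
```

```bash
python3 -c "
from h import *
plan([(.529,.045,.165,-81.7)],.35)
cart(read_camera('wrist'),0)"
```

```text
t 18.82 pos [ 0.4549 -0.1843  0.186 ] yaw -29.36 y-axis [ 0.006 -0.002 -1.   ] w 0.498 F [ 0.6  0.2 -1. ] T [-0.04 -0.03  0.01] q [-0.44 -0.04  2.06  0.    1.12  0.08]
[[-0.008,0.0035,0.0394,-0.0006,0.1523,0.0009,0.35],[-0.0139,0.0035,0.0377,-0.0006,0.1523,0.0009,0.35],[-0.0194,0.0035,0.0352,-0.0006,0.1523,0.0009,0.35],[-0.0245,0.0035,0.0318,-0.0006,0.1523,0.0009,0.35],[-0.0291,0.0035,0.0277,-0.0006,0.1523,0.0009,0.35],[-0.0329,0.0035,0.023,-0.0006,0.1523,0.0009,0.35]]
cart_a_mid 0.83 [250. 253.] z 0.1776 c [ 453.5 -184.7] sz [64.8 44.4] long 60.6 bgr [111. 120. 119.]
cart_a_mid 0.37 [121.  11.] z 0.0075 c [427.7 -16.5] sz [16.  34.9] long 151.2 bgr [107. 105. 106.]
```

Emit:
{"method": "jog_arm", "body": {"increments": [[-0.008,0.003,0.039,0,0.152,0.001,0.35],[-0.014,0.003,0.038,0,0.152,0.001,0.35],[-0.019,0.003,0.035,0,0.152,0.001,0.35],[-0.024,0.003,0.032,0,0.152,0.001,0.35],[-0.029,0.003,0.028,0,0.152,0.001,0.35],[-0.033,0.003,0.02,0,0.152,0.001,0.35],[0,0,0,0,0,0,0.35]]}}

```text
time: 19.8
tool_pos: [0.5186, 0.0507, 0.1461]
tcp_rot: [-1.277, 1.152, -1.104]
wrist_force: [0.1, -0.2, -0.4]
width: 0.496
```

```bash
python3 -c "
from h import *
plan([(.5265,.0446,.148,-81.7)],.35)"
```

```text
t 19.8 pos [0.5186 0.0507 0.1461] yaw -83.52 y-axis [-0.032  0.008 -0.999] w 0.496 F [ 0.1 -0.2 -0.4] T [-0.01  0.    0.02] q [0.04 0.08 2.01 0.01 1.08 1.5 ]
[[0.0069,-0.0022,0.0071,0.0304,-0.0316,-0.0116,0.35]]
```

Emit:
{"method": "jog_arm", "body": {"increments": [[0.007,-0.002,0.007,0.03,-0.032,-0.012,0.35],[0.001,0,0.001,0.004,-0.004,-0.002,0.35],[0,0,0,0,0,0,0.35]]}}

```text
time: 20.18
tool_pos: [0.5254, 0.0411, 0.1446]
tcp_rot: [-1.281, 1.094, -1.098]
wrist_force: [-0.0, 0.4, -1.3]
width: 0.498
```

```bash
cat >> h.py <<'E'
def mag(p):
    C=cloud(p).reshape(-1,3);s=readout.read_state();tp=np.array(s['tool_pos'])
    a=np.radians(188.3);ex=np.array([np.cos(a),np.sin(a)]);ey=np.array([-ex[1],ex[0]]);o=np.array([.5247,.0437])
    L=np.stack([(C[:,:2]-o)@ex,(C[:,:2]-o)@ey,C[:,2]],1)*1000
    k=L[(L[:,0]<-45)&(L[:,0]>-75)&(L[:,2]>99)&(L[:,2]<105)&(abs(L[:,1])<50)]
    print('prong x',np.percentile(k[:,0],[2,98]).mean().round(2),'gap',((np.percentile(k[k[:,1]<0][:,1],99)+np.percentile(k[k[:,1]>0][:,1],1))/2).round(2))
    for d in spotter.masks_of(p,'cart_a_mid')[:1]:
        X=cloud(p)[d['mask']];z=np.median(X[:,2]);X=X[abs(X[:,2]-z)<.004];m=cv2.minAreaRect((X[:,:2]*1000).astype(np.float32));c=np.array(m[0])/1000-o;print('cart',c@ex*1000,c@ey*1000,m[1],m[2],'z',z)
    c=tp[:2]-o;print('tcp',c@ex*1000,c@ey*1000)
E
python3 -c "
from h import *
plan([(.5265,.0446,.14,-81.7)],.35)
mag(read_camera('wrist'))"
```

```text
t 20.18 pos [0.5254 0.0411 0.1446] yaw -81.21 y-axis [ 0.    -0.004 -1.   ] w 0.498 F [-0.   0.4 -1.3] T [ 0.04  0.01 -0.02] q [ 0.03  0.07  2.02 -0.    1.05  1.45]
[[-0.0033,0.0046,0.0016,0.0005,0.0086,0.0038,0.35]]
prong x -60.9 gap 0.23
cart 1.0468527073224727 2.9736965737395455 (65.00968933105469, 44.17108917236328) 8.686031341552734 z 0.13613543752503302
tcp -0.36629326691122926 2.72449126213578
```

Emit:
{"method": "jog_arm", "body": {"increments": [[-0.003,0.001,0.002,0.0005,0.009,0.004,0.35],[0,0.004,0,0,0,0,0.35],[0,0.008,-0.0005,-0.001,0,0,0.35],[0,0,0,0,0,0,0.35]]}}

```text
time: 20.78
tool_pos: [0.5269, 0.0442, 0.1314]
tcp_rot: [-1.273, 1.103, -1.103]
wrist_force: [0.1, 0.1, -0.8]
width: 0.498
```

```bash
python3 -c "
from h import *
plan([(.527,.044,.112,-81.7)],.35,.01)"
```

```text
t 20.77 pos [0.5269 0.0442 0.1314] yaw -81.82 y-axis [ 0.     0.001 -1.   ] w 0.498 F [ 0.1  0.1 -0.8] T [ 0.   -0.05  0.01] q [0.04 0.09 2.03 0.   1.02 1.46]
[[0.0001,0.0097,0.0001,-0.0001,-0.001,-0.0003,0.35],[0.0001,0.0097,0.0001,-0.0001,-0.001,-0.0003,0.35]]
```

Emit:
{"method": "jog_arm", "body": {"increments": [[0,0.008,0,0,-0.001,0,0.35],[0,0.008,0,-0.001,0,0,0.35],[0,0.006,0,0,0,0,0.35],[0,0.001,0,0,0,0,0.35],[0,0,0,0,0,0,0.35]]}}

```text
time: 21.4
tool_pos: [0.527, 0.0442, 0.1072]
tcp_rot: [-1.275, 1.103, -1.102]
wrist_force: [-2.6, -0.4, 3.6]
width: 0.499
```

```bash
python3 -c "
from h import *
plan([(.527,.044,.1083,-81.7)],.35,.01)"
```

```text
t 21.4 pos [0.527  0.0442 0.1072] yaw -81.74 y-axis [-0.001  0.    -1.   ] w 0.499 F [-2.6 -0.4  3.6] T [-0.04  0.34  0.01] q [0.04 0.12 2.05 0.   0.98 1.46]
[[0.0002,-0.0011,-0.0,0.0012,-0.0006,-0.0004,0.35]]
```

Emit:
{"method": "jog_arm", "body": {"increments": [[0,0,0,0,0,0,0.7],[0,0,0,0,0,0,1],[0,0,0,0,0,0,1],[0,-0.03,0,0,0,0,1],[0,-0.05,0,0,0,0,1],[0,0,0,0,0,0,1]]}}

```text
time: 22.15
tool_pos: [0.5269, 0.0443, 0.1887]
tcp_rot: [-1.275, 1.104, -1.101]
wrist_force: [0.2, 0.2, -0.0]
width: 1.0
```

Run:
```python
from h import *
plan([(.52,-.345,.17,-100)],1)
p=read_camera('wrist');cart(p,0,'cart_in_mid')
cv2.imwrite('pics/w5.png',p['img'])
```

```text
t 22.15 pos [0.5269 0.0443 0.1887] yaw -81.75 y-axis [-0.002  0.    -1.   ] w 1.0 F [ 0.2  0.2 -0. ] T [-0.04  0.03 -0.06] q [0.04 0.03 1.98 0.   1.14 1.46]
[[0.0549,0.0026,-0.009,0.0003,0.0455,-0.0001,1],[0.0552,0.0026,-0.0065,0.0003,0.0455,-0.0001,1],[0.0555,0.0026,-0.0039,0.0003,0.0455,-0.0001,1],[0.0556,0.0026,-0.0014,0.0003,0.0455,-0.0001,1],[0.0556,0.0027,0.0011,0.0003,0.0455,-0.0001,1],[0.0555,0.0027,0.0037,0.0003,0.0455,-0.0001,1],[0.0553,0.0027,0.0062,0.0003,0.0455,-0.0001,1]]
cart_in_mid 0.55 [252. 150.] z 0.0798 c [557.2  48.9] sz [ 0.9 26.2] long 98.0 bgr [50.  57.5 49.5]
```

Emit:
{"method": "jog_arm", "body": {"increments": [[0.055,0.002,-0.009,0,0.045,0,1],[0.055,0.002,-0.006,0,0.045,0,1],[0.055,0.002,-0.004,0,0.045,0,1],[0.055,0.002,-0.001,0,0.045,0,1],[0.055,0.002,0.001,0,0.045,0,1],[0.055,0.002,0.004,0,0.045,0,1],[0.04,0.002,0.006,0,0.045,0,1],[0,0,0,0,0,0,1]]}}

```text
time: 23.25
tool_pos: [0.5111, -0.3343, 0.1534]
tcp_rot: [-1.137, 1.365, -1.319]
wrist_force: [-0.3, 0.3, -0.2]
width: 0.998
```

Run:
```python
from h import *
p=read_camera('wrist');cart(p,0)
plan([(.53,-.35,.06,-100)],1,.035)
a=cv2.imread('pics/w5.png');cv2.imwrite('pics/w5c.png',np.hstack([a[40:384,120:400],p['img'][40:384,120:400]]))
```

```text
t 23.35 pos [ 0.5111 -0.3315  0.1535] yaw -100.02 y-axis [-0.03   0.011 -0.999] w 0.999 F [0.2 0.7 0.4] T [-0.04 -0.02  0.01] q [-0.61  0.23  1.82 -0.01  1.12  1.14]
[[0.0052,0.0309,0.0082,0.0104,-0.0001,-0.002,1],[0.0051,0.031,0.0079,0.0104,-0.0001,-0.002,1],[0.005,0.0311,0.0076,0.0104,-0.0001,-0.002,1]]
```

View pics/w5c.png

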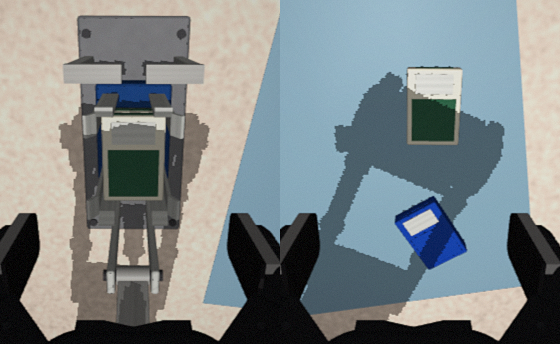

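Left half: cartridge A sits flat and label up between the rails. Right half: cartridge B is at full-frame px (275,146) and is green-labelled. The blue look-alike sits below it at (271,273) and is to be left alone. The detector missed B, so I'll measure it from depth.

```bash
cat >> h.py <<'E'
def cart2(p,box,zr):
    C=cloud(p);m=np.zeros((384,512),bool);m[box[2]:box[3],box[0]:box[1]]=1
    m&=(C[...,2]>zr[0])&(C[...,2]<zr[1])
    n,l,st,_=cv2.connectedComponentsWithStats(m.astype(np.uint8));k=1+st[1:,4].argmax();X=C[l==k]
    c,sz,a=cv2.minAreaRect((X[:,:2]*1000).astype(np.float32))
    if sz[0]<sz[1]: a+=90
    print('cart2 c',np.round(c,1),'sz',np.round(sz,1),'long',round(a%180,1),'z',np.median(X[:,2]))
E
python3 - <<'E'
from h import *
p=read_camera('wrist');cart2(p,(235,350,50,195),(.009,.02));cart(p,0)
plan([(.53,-.35,.06,-100)],1,.035)
E
```

```text
cart2 c [ 529.2 -354.4] sz [43.8 64.3] long 169.8 z 0.013883651782889
t 23.45 pos [ 0.5119 -0.3306  0.1546] yaw -99.9 y-axis [-0.028  0.01  -1.   ] w 1.0 F [ 0.6  0.4 -0.1] T [ 0.   -0.01  0.01] q [-0.61  0.23  1.82 -0.01  1.12  1.14]
[[0.0055,0.0313,0.008,0.0099,0.0006,-0.0018,1],[0.0054,0.0314,0.0077,0.0099,0.0006,-0.0018,1],[0.0054,0.0315,0.0074,0.0099,0.0006,-0.0018,1]]
```

Emit:
{"method": "jog_arm", "body": {"increments": [[0.007,0.031,0.008,0.01,0.001,-0.002,1],[0.007,0.031,0.008,0.01,0.001,-0.002,1],[0.006,0.031,0.006,0.008,0.001,-0.002,1],[0,0,0,0,0,0,1]]}}

```text
time: 23.95
tool_pos: [0.5311, -0.3477, 0.0608]
tcp_rot: [-1.125, 1.33, -1.332]
wrist_force: [0.2, -0.5, 0.2]
width: 1.001
```

```bash
python3 -c "
from h import *
plan([(.5295,-.354,.019,-100.2)],1,.035)"
```

```text
t 23.95 pos [ 0.5311 -0.3477  0.0608] yaw -99.57 y-axis [ 0.001 -0.001 -1.   ] w 1.001 F [ 0.2 -0.5  0.2] T [ 0.05 -0.02 -0.  ] q [-0.62  0.36  1.85 -0.    0.93  1.12]
[[0.0032,0.0209,-0.0003,-0.0007,0.0055,0.0004,1],[0.0032,0.0209,-0.0003,-0.0007,0.0055,0.0004,1]]
```

Emit:
{"method": "jog_arm", "body": {"increments": [[0.003,0.02,-0.001,-0.001,0.005,0,1],[0.003,0.018,-0.001,-0.001,0.005,0,1],[0,0.002,0,0,0,0,1],[0,0,0,0,0,0,1]]}}

```text
time: 24.45
tool_pos: [0.5299, -0.3529, 0.0216]
tcp_rot: [-1.121, 1.334, -1.34]
wrist_force: [-0.3, 0.1, -0.2]
width: 0.997
```

```bash
python3 -c "
from h import *
plan([(.5295,-.354,.0195,-100.2)],1,.035)"
```

```text
t 24.45 pos [ 0.5299 -0.3529  0.0216] yaw -100.04 y-axis [ 0.002 -0.003 -1.   ] w 0.997 F [-0.3  0.1 -0.2] T [0.02 0.02 0.01] q [-0.63  0.41  1.86 -0.    0.87  1.12]
[[0.0012,0.0021,-0.0002,-0.0029,0.0028,0.0023,1]]
```

Emit:
{"method": "jog_arm", "body": {"increments": [[0.001,0.001,0,-0.003,0.003,0.002,0.35],[0,0,0,0,0,0,0.35],[0,0,0,0,0,0,0.35],[0,0,0,0,0,0,0.35],[0,0,0,0,0,0,0.35]]}}

```text
time: 25.08
tool_pos: [0.5311, -0.3551, 0.0228]
tcp_rot: [-1.119, 1.337, -1.343]
wrist_force: [0.1, 0.4, -0.5]
width: 0.499
```

Emit:
{"method": "jog_arm", "body": {"increments": [[0,-0.03,0,0,0,0,0.35],[0,-0.05,0,0,0,0,0.35],[0,-0.05,0,0,0,0,0.35],[0,-0.04,0,0,0,0,0.35],[0,0,0,0,0,0,0.35]]}}

```text
time: 25.7
tool_pos: [0.5294, -0.3538, 0.1954]
tcp_rot: [-1.12, 1.341, -1.339]
wrist_force: [-0.3, 0.5, 0.2]
width: 0.499
```

```bash
python3 -c "
from h import *
plan([(.528,.044,.19,-81.7)],.35)
cart(read_camera('wrist'),0)"
```

```text
t 25.7 pos [ 0.5294 -0.3538  0.1954] yaw -100.24 y-axis [-0.001  0.001 -1.   ] w 0.499 F [-0.3  0.5  0.2] T [-0.02  0.06  0.05] q [-0.63  0.23  1.74 -0.    1.17  1.12]
[[-0.0559,0.0008,-0.0103,0.0002,-0.0462,-0.0001,0.35],[-0.0563,0.0008,-0.0077,0.0002,-0.0462,-0.0001,0.35],[-0.0566,0.0008,-0.0051,0.0002,-0.0462,-0.0001,0.35],[-0.0568,0.0008,-0.0025,0.0002,-0.0462,-0.0001,0.35],[-0.0568,0.0008,0.0001,0.0002,-0.0462,-0.0001,0.35],[-0.0568,0.0008,0.0028,0.0002,-0.0462,-0.0001,0.35],[-0.0566,0.0008,0.0054,0.0002,-0.0462,-0.0001,0.35]]
```

Emit:
{"method": "jog_arm", "body": {"increments": [[-0.056,0.001,-0.01,0,-0.046,0,0.35],[-0.056,0.001,-0.008,0,-0.046,0,0.35],[-0.056,0.001,-0.005,0,-0.046,0,0.35],[-0.056,0.001,-0.003,0,-0.046,0,0.35],[-0.056,0.001,0,0,-0.046,0,0.35],[-0.056,0.001,0.003,0,-0.046,0,0.35],[-0.045,0.001,0.005,0,-0.046,0,0.35],[0,0,0,0,0,0,0.35]]}}

```text
time: 26.8
tool_pos: [0.5125, 0.0438, 0.1656]
tcp_rot: [-1.293, 1.132, -1.068]
wrist_force: [-0.7, -0.0, 0.2]
width: 0.497
```

```bash
python3 -c "
from h import *
plan([(.527,.044,.16,-81.7)],.35)"
```

```text
t 26.8 pos [0.5125 0.0438 0.1656] yaw -81.41 y-axis [-0.039  0.013 -0.999] w 0.497 F [-0.7 -0.   0.2] T [-0.08  0.03 -0.04] q [0.03 0.05 2.   0.02 1.13 1.44]
[[0.0021,0.0051,0.0146,0.0369,0.0054,-0.0182,0.35]]
```

Emit:
{"method": "jog_arm", "body": {"increments": [[0.002,0.005,0.0146,0.037,0.005,-0.018,0.35],[0,0,0.002,0.004,0,-0.002,0.35],[0,0,0,0,0,0,0.35]]}}

```text
time: 27.18
tool_pos: [0.5255, 0.043, 0.1548]
tcp_rot: [-1.28, 1.104, -1.101]
wrist_force: [0.4, 0.3, -0.0]
width: 0.496
```

```bash
python3 -c "
from h import *
plan([(.527,.044,.15,-81.7)],.35)
mag(read_camera('wrist'))"
```

```text
t 27.18 pos [0.5255 0.043  0.1548] yaw -81.67 y-axis [-0.005 -0.003 -1.   ] w 0.496 F [ 0.4  0.3 -0. ] T [ 0.   -0.03 -0.05] q [ 0.04  0.06  2.01 -0.    1.07  1.46]
[[-0.0008,0.0048,0.0017,0.0054,0.0004,0.0023,0.35]]
prong x -60.89 gap 0.24
cart -25.98219180143055 -0.06817389521516298 (14.578256607055664, 43.965240478515625) 7.308500289916992 z 0.09870628474218904
tcp -0.5596993995572255 0.8569059751507864
```

```bash
python3 -c "
from h import *
p=read_camera('wrist');m=cv2.cvtColor(p['img'],cv2.COLOR_BGR2GRAY)
C=cloud(p);hs=cv2.cvtColor(p['img'],cv2.COLOR_BGR2HSV)
cart2(p,(205,305,150,340),(.143,.152))
plan([(.527,.044,.15,-81.7)],.35)
"
```

```text
cart2 c [524.3  41.7] sz [64.9 45.9] long 8.3 z 0.14672115210291312
t 27.32 pos [0.526  0.0431 0.1555] yaw -81.68 y-axis [-0.003 -0.003 -1.   ] w 0.498 F [-0.2  0.5 -1.2] T [-0.05 -0.01 -0.05] q [ 0.04  0.06  2.01 -0.    1.07  1.46]
[[-0.0007,0.0055,0.0011,0.0039,0.0003,0.0023,0.35]]
```

Emit:
{"method": "jog_arm", "body": {"increments": [[-0.001,0.008,0.0012,0.004,0,0.002,0.35],[0,0.006,0,0,0,0,0.35],[0,0,0,0,0,0,0.35]]}}

```text
time: 27.7
tool_pos: [0.5271, 0.0436, 0.1408]
tcp_rot: [-1.273, 1.102, -1.103]
wrist_force: [-1.2, -0.0, -0.5]
width: 0.493
```

```bash
python3 -c "
from h import *
plan([(.5273,.0441,.122,-81.7)],.35,.01)
"
```

```text
t 27.7 pos [0.5271 0.0436 0.1408] yaw -81.75 y-axis [ 0.001 -0.    -1.   ] w 0.493 F [-1.2 -0.  -0.5] T [ 0.04  0.02 -0.02] q [ 0.04  0.08  2.02 -0.    1.04  1.46]
[[-0.0002,0.0094,0.0001,-0.0003,-0.0005,0.0001,0.35],[-0.0002,0.0094,0.0001,-0.0003,-0.0005,0.0001,0.35]]
```

Emit:
{"method": "jog_arm", "body": {"increments": [[-0.0005,0.007,0,0,0,0,0.35],[0,0.007,0,-0.001,0,0,0.35],[0,0.005,0,0,0,0,0.35],[0,0.001,0,0,0,0,0.35],[0,0,0,0,0,0,0.35]]}}

```text
time: 28.32
tool_pos: [0.5274, 0.0442, 0.1202]
tcp_rot: [-1.274, 1.102, -1.103]
wrist_force: [-1.0, -0.4, 2.5]
width: 0.496
```

```bash
python3 -c "
from h import *
plan([(.5273,.0441,.122,-81.7)],.35,.01)
"
```

```text
t 28.32 pos [0.5274 0.0442 0.1202] yaw -81.73 y-axis [ 0. -0. -1.] w 0.496 F [-1.  -0.4  2.5] T [-0.02  0.26  0.03] q [ 0.04  0.1   2.04 -0.    1.    1.46]
[[0.0001,-0.0018,-0.0002,-0.0001,-0.0006,0.0004,0.35]]
```

Emit:
{"method": "jog_arm", "body": {"increments": [[0,0,0,0,0,0,0.7],[0,0,0,0,0,0,1],[0,0,0,0,0,0,1],[0,-0.03,0,0,0,0,1],[0,-0.055,0,0,0,0,1],[0,-0.055,0,0,0,0,1],[0,-0.055,0,0,0,0,1],[0,0,0,0,0,0,1]]}}

```text
time: 29.32
tool_pos: [0.5266, 0.0443, 0.3195]
tcp_rot: [-1.276, 1.104, -1.101]
wrist_force: [0.8, 1.1, 0.0]
width: 1.002
```

Run:
```python
from h import *
np.set_printoptions(precision=1,suppress=True)
plan([(.387,.0236,.34,8.3)],1)
p=read_camera('wrist');cv2.imwrite('pics/w6.png',p['img'])
for n in('top','side'):
    t=read_camera(n);C=cloud(t).reshape(-1,3);cv2.imwrite(f'pics/{n}6.png',t['img'])
    a=np.radians(188.3);ex=np.array([np.cos(a),np.sin(a)]);ey=np.array([-ex[1],ex[0]]);o=np.array([.5247,.0437])
    L=np.stack([(C[:,:2]-o)@ex,(C[:,:2]-o)@ey,C[:,2]],1)*1000
    b=L[(L[:,0]>85)&(L[:,0]<200)&(abs(L[:,1])<16)&(L[:,2]>130)&(L[:,2]<300)]
    print(n,b.min(0),b.max(0))
    for z in range(140,290,15):
        s=b[abs(b[:,2]-z)<7.5]
        if len(s): print(z,s[:,0].min(),s[:,0].max(),len(s))
```

```text
t 29.32 pos [0.5 0.  0.3] yaw -81.74 y-axis [-0. -0. -1.] w 1.002 F [0.8 1.1 0. ] T [-0.  0.  0.] q [ 0.  -0.1  1.8 -0.   1.4  1.5]
[[0.0,-0.0022,-0.0157,0.0002,-0.1746,-0.0002,1],[-0.0027,-0.0022,-0.0155,0.0002,-0.1746,-0.0002,1],[-0.0053,-0.0023,-0.0148,0.0002,-0.1746,-0.0002,1],[-0.0078,-0.0023,-0.0136,0.0002,-0.1746,-0.0002,1],[-0.01,-0.0023,-0.012,0.0002,-0.1746,-0.0002,1],[-0.012,-0.0023,-0.0101,0.0002,-0.1746,-0.0002,1],[-0.0136,-0.0023,-0.0079,0.0002,-0.1746,-0.0002,1],[-0.0147,-0.0023,-0.0054,0.0002,-0.1746,-0.0002,1],[-0.0154,-0.0023,-0.0028,0.0002,-0.1746,-0.0002,1]]
top [103.8 -13.6 217. ] [161.7   7.6 278. ]
215 112.06280873538206 115.12264281941741 10
230 114.5270812983162 120.30036820613329 15
245 119.44671387028343 153.42800030976525 13
260 112.9337110336965 161.72109549128368 119
275 103.83680956594637 135.13541686226884 32
side [ 85.1 -14.5 130.5] [162.1   9.8 277.3]
140 85.79214688618548 96.42383437462885 34
155 90.82456159253243 100.56716541493917 38
170 96.00864594786188 104.76631333517375 34
185 100.98462201220336 111.67810065246788 31
200 85.92936236823947 115.22245992881358 107
215 85.11601200065728 120.33185035375098 69
230 115.49851406876084 156.76211976192675 68
245 94.71844358587663 162.12004020267605 145
260 97.33146633266914 161.74608531149536 210
275 101.25918642717615 135.2978942938639 45
```

Emit:
{"method": "jog_arm", "body": {"increments": [[0,-0.002,-0.015,0,-0.175,0,1],[-0.003,-0.002,-0.015,0,-0.175,0,1],[-0.005,-0.002,-0.014,0,-0.175,0,1],[-0.007,-0.002,-0.013,0,-0.175,0,1],[-0.009,-0.002,-0.011,0,-0.175,0,1],[-0.011,-0.002,-0.009,0,-0.175,0,1],[-0.012,-0.002,-0.007,0,-0.175,0,1],[-0.013,-0.002,-0.005,0,-0.175,0,1],[-0.014,-0.002,-0.002,0,-0.175,0,1],[0,0,0,0,0,0,1]]}}

```text
time: 30.72
tool_pos: [0.3784, 0.0216, 0.3067]
tcp_rot: [-1.559, -0.105, 0.206]
wrist_force: [0.5, 0.4, -0.3]
width: 1.002
```

Run:
```python
from h import *
plan([(.396,.025,.30,8.3)],1)
```

```text
t 30.73 pos [0.3784 0.0216 0.3067] yaw 11.41 y-axis [-0.064 -0.001 -0.998] w 1.002 F [ 0.5  0.4 -0.3] T [ 0.01 -0.04  0.  ] q [-0.01 -0.31  2.06 -0.    1.46 -0.21]
[[0.0183,0.0056,-0.0002,-0.0097,0.0539,-0.0638,1]]
```

Emit:
{"method": "jog_arm", "body": {"increments": [[0.0183,-0.005,0,-0.01,0.054,-0.064,1],[0.002,0,0,-0.001,0.008,-0.008,1],[0,0,0,0,0,0,1]]}}

```text
time: 31.1
tool_pos: [0.3977, 0.0256, 0.3061]
tcp_rot: [-1.569, -0.102, 0.099]
wrist_force: [0.3, 0.5, -0.3]
width: 1.002
```

Run:
```python
from h import *
plan([(.396,.025,.27,8.3),(.396,.025,.242,8.3)],1)
```

```text
t 31.1 pos [0.3977 0.0256 0.3061] yaw 7.33 y-axis [ 0.002 -0.    -1.   ] w 1.002 F [ 0.3  0.5 -0.3] T [0.02 0.01 0.02] q [ 0.   -0.32  2.06 -0.    1.4  -0.13]
[[-0.0018,0.0361,-0.0004,0.0003,-0.0169,0.0015,1],[0.0,0.028,0.0,0.0,0.0,0.0,1]]
```

Emit:
{"method": "jog_arm", "body": {"increments": [[-0.001,0.016,0,0,-0.017,0.001,1],[-0.001,0.016,0,0,0,0,1],[0,0.016,0,0,0,0,1],[0,0.01,0,0,0,0,1],[0,0,0,0,0,0,1]]}}

```text
time: 31.72
tool_pos: [0.3937, 0.0252, 0.2412]
tcp_rot: [-1.568, -0.109, 0.119]
wrist_force: [0.7, -0.2, 0.2]
width: 0.999
```

Run:
```python
from h import *
plan([(.396,.025,.242,8.3),(.46,.034,.242,8.3),(.52,.043,.242,8.3)],1,.03)
p=read_camera('side');cv2.imwrite('pics/s7.png',cv2.resize(p['img'][100:260,240:440],None,fx=3,fy=3,interpolation=cv2.INTER_CUBIC))
```

```text
t 31.73 pos [0.3937 0.0252 0.2412] yaw 8.33 y-axis [-0.006 -0.    -1.   ] w 0.999 F [ 0.7 -0.2  0.2] T [0.03 0.   0.01] q [ 0.   -0.29  2.16 -0.    1.28 -0.14]
[[0.0023,-0.0008,-0.0005,-0.0006,0.0006,-0.0061,1],[0.0215,0.0,-0.0001,0.0,0.0,0.0,1],[0.0215,0.0,-0.0001,0.0,0.0,0.0,1],[0.0215,0.0,-0.0001,0.0,0.0,0.0,1],[0.0202,0.0,0.0001,0.0,0.0,0.0,1],[0.0202,0.0,0.0001,0.0,0.0,0.0,1],[0.0202,0.0,0.0001,0.0,0.0,0.0,1]]
```

View pics/s7.png

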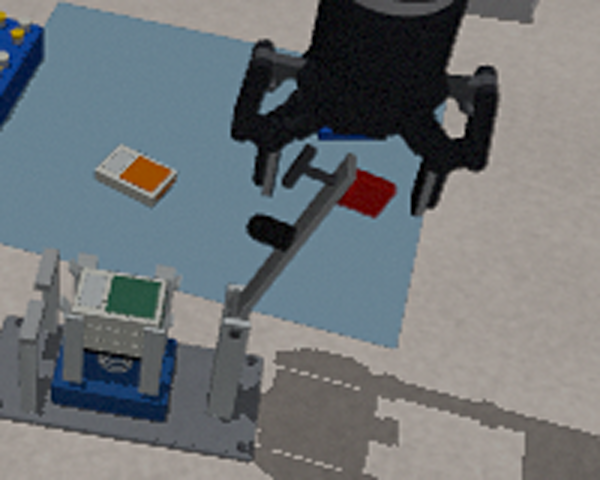

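The picture shows the open jaws straddling the bar end: tongue at (300,168), red knob at (365,192), and the back finger behind the knob. All three cartridges are stacked with the green label up at (135,295). Now I'll push the bar over.

Emit:
{"method": "jog_arm", "body": {"increments": [[0.018,0,0,0,0,-0.004,1],[0.018,0,0,0,0,0,1],[0.018,0,0,0,0,0,1],[0.018,0,0,0,0,0,1],[0,0,0,0,0,0,1]]}}

```text
time: 32.4
tool_pos: [0.4687, 0.0357, 0.2457]
tcp_rot: [-1.568, -0.117, 0.112]
wrist_force: [0.7, -0.1, 0.8]
width: 0.998
```

```bash
cat >> h.py <<'E'
def barang(n='side'):
    t=read_camera(n);C=cloud(t).reshape(-1,3)
    a=np.radians(188.3);ex=np.array([np.cos(a),np.sin(a)]);ey=np.array([-ex[1],ex[0]]);o=np.array([.5247,.0437])
    L=np.stack([(C[:,:2]-o)@ex,(C[:,:2]-o)@ey,C[:,2]],1)*1000
    hs=cv2.cvtColor(t['img'],cv2.COLOR_BGR2HSV).reshape(-1,3)
    red=((hs[:,0]<6)|(hs[:,0]>174))&(hs[:,1]>150)&(abs(L[:,1])<30)&(L[:,2]>60)
    k=L[red];m=k.mean(0) if len(k) else None
    if m is not None:print(n,'knob n',len(k),'mean',m.round(1),'lo',k.min(0).round(1),'hi',k.max(0).round(1),'angle~',round(float(np.arctan2(m[2]-115,85-m[0])-np.arctan2(20,145)),2))
    return t
E
python3 - <<'E'
from h import *
barang()
plan([(.46,.034,.242,8.3),(.52,.043,.242,8.3)],1,.03)
E
```

```text
side knob n 204 mean [ 77.7  -4.7 263.9] lo [ 39.  -14.1 195.6] hi [ 99.4   9.  277.7] angle~ 1.38
t 32.45 pos [0.468  0.0357 0.2455] yaw 8.33 y-axis [ 0.003 -0.    -1.   ] w 0.994 F [-0.2  0.8  1. ] T [-0.06  0.   -0.01] q [ 0.02 -0.14  2.03 -0.    1.25 -0.12]
[[-0.0082,0.0035,-0.0005,0.0006,0.0005,0.0028,1],[0.0202,0.0,0.0001,0.0,0.0,0.0,1],[0.0202,0.0,0.0001,0.0,0.0,0.0,1],[0.0202,0.0,0.0001,0.0,0.0,0.0,1]]
```

Bar at about 1.38 rad and moving well; continuing.

Emit:
{"method": "jog_arm", "body": {"increments": [[0.015,0,0,0,0,0,1],[0.015,0,0,0,0,0,1],[0.015,0,0,0,0,0,1],[0.008,0,0,0,0,0,1],[0,0,0,0,0,0,1]]}}

```text
time: 33.08
tool_pos: [0.5237, 0.0438, 0.2461]
tcp_rot: [-1.568, -0.117, 0.111]
wrist_force: [-0.3, 0.2, -0.5]
width: 1.004
```

Run:
```python
from h import *
barang()
plan([(.52,.043,.30,8.3)],1,.03)
```

```text
side knob n 209 mean [  1.   -4.6 238. ] lo [-42.  -13.4 166.4] hi [ 20.1   3.7 396.6] angle~ 0.83
t 33.12 pos [0.5233 0.0437 0.246 ] yaw 8.32 y-axis [ 0.003 -0.    -1.   ] w 1.0 F [ 0.6 -0.4 -0.4] T [-0.04 -0.03 -0.04] q [ 0.04 -0.02  1.92 -0.    1.24 -0.11]
[[-0.0016,-0.027,-0.0001,0.0003,0.0002,0.0017,1],[-0.0017,-0.027,-0.0001,0.0003,0.0002,0.0017,1]]
```

Emit:
{"method": "jog_arm", "body": {"increments": [[0,-0.027,0,0,0,0,1],[0,-0.027,0,0,0,0,1],[0.005,0,0,0,-0.175,0,0.6],[0.005,0,0,0,-0.175,0,0.6],[0.005,0,0,0,-0.175,0,0.6],[0.003,0,-0.004,0,-0.175,0,0.6],[0,0,-0.005,0,-0.175,0,0.6],[0,0,-0.005,0,-0.175,0,0.6],[0,0,-0.005,0,-0.175,0,0.6],[0,0,0,0,-0.175,0,0.6]]}}

```text
time: 34.38
tool_pos: [0.5511, 0.0393, 0.3012]
tcp_rot: [-1.199, -1.223, 1.225]
wrist_force: [0.6, 0.1, -0.4]
width: 0.6
```

Run:
```python
from h import *
p=barang('side');barang('top')
cv2.imwrite('pics/s8.png',cv2.resize(p['img'][100:260,240:440],None,fx=3,fy=3,interpolation=cv2.INTER_CUBIC))
plan([(.556,.048,.255,98.3,-20)],.6,.03)
```

```text
side knob n 177 mean [-47.1  -4.9 183.3] lo [-63.7 -15.4 122.4] hi [  3.1   4.3 363.8] angle~ 0.34
t 34.48 pos [0.551  0.0394 0.3012] yaw 90.85 y-axis [-0.001 -0.001 -1.   ] w 0.607 F [ 0.4  0.3 -0.1] T [-0.05  0.04 -0.01] q [ 0.03  0.    1.8  -0.    1.34 -1.56]
[[0.0028,0.0154,-0.0017,-0.1165,-0.0429,-0.0077,0.6],[0.0027,0.0155,-0.0,-0.1165,-0.0429,-0.0077,0.6],[0.0026,0.0155,0.0016,-0.1165,-0.0429,-0.0077,0.6]]
```

View pics/s8.png

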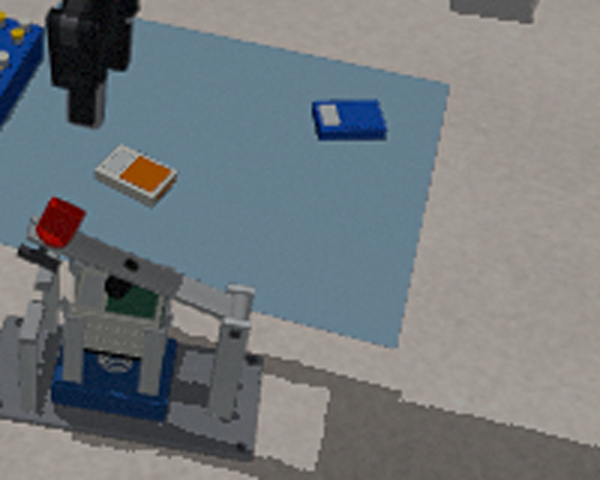

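Run:
```python
from h import *
plan([(.547,.047,.25,98.3,-20)],.6,.03)
```

```text
t 34.48 pos [0.551  0.0394 0.3012] yaw 90.85 y-axis [-0.001 -0.001 -1.   ] w 0.607 F [ 0.4  0.3 -0.1] T [-0.05  0.04 -0.01] q [ 0.03  0.    1.8  -0.    1.34 -1.56]
[[0.0026,0.0171,0.0013,-0.1165,-0.0429,-0.0077,0.6],[0.0025,0.0168,0.0031,-0.1165,-0.0429,-0.0077,0.6],[0.0026,0.0164,0.005,-0.1165,-0.0429,-0.0077,0.6]]
```

Emit:
{"method": "jog_arm", "body": {"increments": [[0.0026,0.017,0.001,-0.1165,-0.043,-0.008,0.6],[0.0025,0.017,0.003,-0.1165,-0.043,-0.008,0.6],[0.0026,0.016,0.005,-0.1165,-0.043,-0.008,0.6],[0,0,0,0,0,0,0.6],[0,0,0,0,0,0,0.6]]}}

```text
time: 35.1
tool_pos: [0.5469, 0.0473, 0.2496]
tcp_rot: [-1.382, -1.582, 1.094]
wrist_force: [0.3, -0.9, 0.7]
width: 0.599
```

Run:
```python
from h import *
plan([(.5471,.047,.244,98.3,-20),(.5671,.0499,.189,98.3,-20)],.6,.03)
```

```text
t 35.1 pos [0.5469 0.0473 0.2496] yaw 97.56 y-axis [ 0.346  0.05  -0.937] w 0.599 F [ 0.3 -0.9  0.7] T [0.01 0.18 0.02] q [ 0.01 -0.2   2.11  0.06  0.87 -1.72]
[[-0.0003,0.0053,0.0018,0.0085,-0.0136,-0.0004,0.6],[-0.0,0.0293,-0.0001,0.0,0.0,0.0,0.6],[-0.0,0.0293,-0.0001,0.0,0.0,0.0,0.6]]
```

Emit:
{"method": "jog_arm", "body": {"increments": [[0,0.02,0.002,0.008,-0.013,0,0.6],[0,0.02,0,0,0,0,0.6],[0,0.016,0,0,0,0,0.6],[0,0,0,0,0,0,0.6]]}}

```text
time: 35.6
tool_pos: [0.571, 0.0501, 0.1973]
tcp_rot: [-1.375, -1.586, 1.108]
wrist_force: [0.1, -1.4, 0.4]
width: 0.602
```

Run:
```python
from h import *
plan([(.5671,.0499,.189,98.3,-20)],.6,.03)
p=read_camera('wrist');cv2.imwrite('pics/w9.png',p['img'])
```

```text
t 35.6 pos [0.571  0.0501 0.1973] yaw 98.19 y-axis [ 0.341  0.049 -0.939] w 0.602 F [ 0.1 -1.4  0.4] T [-0.04  0.14 -0.04] q [ 0.02 -0.1   2.13  0.06  0.77 -1.73]
[[0.0004,0.0064,0.0065,0.003,-0.0016,-0.0012,0.6]]
```

View pics/w9.png

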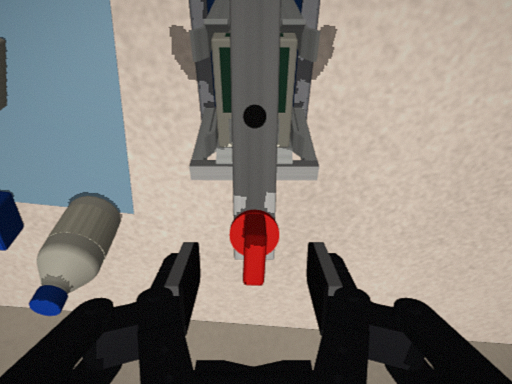

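The wrist view shows the red wing at (254,255), centred between the fingers and in line with the bar. Correcting and gripping now.

Emit:
{"method": "jog_arm", "body": {"increments": [[0,0.006,0.006,0.003,-0.002,-0.001,0.6],[0,0.001,0.001,0,0,0,0.3],[0,0,0,0,0,0,0],[0,0,0,0,0,0,0],[0,0,0,0,0,0,0],[0,0,0,0,0,0,0]], "force": 60}}

```text
time: 36.4
tool_pos: [0.5673, 0.0499, 0.1904]
tcp_rot: [-1.373, -1.589, 1.108]
wrist_force: [-0.2, 1.0, -2.3]
width: 0.101
```

Run:
```python
from h import *
import numpy as np
s=readout.read_state();p=np.array(s['tool_pos']);a=np.radians(188.3);ex=np.array([np.cos(a),np.sin(a)])
# TCP in bar polar coordinates about the hinge
h=np.array([.5247,.0437])+.085*ex; r=-(p[:2]-h)@ex; z=p[2]-.115
L=np.hypot(r,z);th=np.arctan2(z,r);print('L',L,'th',th)
d=np.arctan2(.024,np.sqrt(L*L-.024**2));print('bar th if 24mm above',th-d,'perp',(p[:2]-h)@np.array([-ex[1],ex[0]]))
w=[]
for i in(.75,.5,.25,0.):
    t=(th-.35)+.35*i; q=h-ex*L*np.cos(t); w.append((q[0],q[1],.115+L*np.sin(t),98.3,-20*i))
print(np.round(w,4));plan(w,0,.05)
```

```text
L 0.14858300496841942 th 0.5320060089631955
bar th if 24mm above 0.36976937154616973 perp -2.1420994213991176e-05
[[ 5.733e-01  5.080e-02  1.789e-01  9.830e+01 -1.500e+01]
 [ 5.783e-01  5.150e-02  1.669e-01  9.830e+01 -1.000e+01]
 [ 5.823e-01  5.210e-02  1.546e-01  9.830e+01 -5.000e+00]
 [ 5.852e-01  5.250e-02  1.419e-01  9.830e+01 -0.000e+00]]
t 36.4 pos [0.5673 0.0499 0.1904] yaw 98.31 y-axis [ 0.342  0.05  -0.938] w 0.101 F [-0.2  1.  -2.3] T [ 0.11  0.18 -0.02] q [ 0.02 -0.1   2.14  0.06  0.75 -1.74]
[[-0.0,0.0129,-0.0018,0.0907,0.0001,0.0002,0],[0.0,0.0129,-0.0018,0.0873,0.0,-0.0,0],[-0.0,0.0129,-0.0018,0.0873,-0.0,0.0,0],[0.0,0.0129,-0.0018,0.0873,0.0,0.0,0]]
```

Emit:
{"method": "jog_arm", "body": {"increments": [[0,0.007,-0.001,0.045,0,0,0],[0,0.007,-0.001,0.045,0,0,0],[0,0.007,-0.001,0.044,0,0,0],[0,0.007,-0.001,0.044,0,0,0],[0,0.007,-0.001,0.044,0,0,0],[0,0.007,-0.001,0.044,0,0,0],[0,0.006,-0.001,0.044,0,0,0],[0,0.005,0,0.03,0,0,0]]}}

```text
time: 37.4
tool_pos: [0.5852, 0.0525, 0.1442]
tcp_rot: [-1.14, -1.318, 1.312]
wrist_force: [-2.2, 0.9, 4.2]
width: 0.104
```

Run:
```python
from h import *
plan([(.5852,.0525,.1395,98.3,0)],0,.05)
barang('side')
```

```text
t 37.4 pos [0.5852 0.0525 0.1442] yaw 98.27 y-axis [ 0.004  0.001 -1.   ] w 0.104 F [-2.2  0.9  4.2] T [ 0.21  0.02 -0.01] q [ 0.05  0.18  1.9   0.    1.06 -1.67]
[[0.0,0.0047,-0.0,0.0042,-0.0005,0.0002,0]]
side knob n 42 mean [-55.5  -7.4 124.9] lo [-71.1 -14.1  90.8] hi [ -1.3   1.1 148.2] angle~ -0.07
```

Emit:
{"method": "jog_arm", "body": {"increments": [[0,0.004,0,0.004,0,0,0],[0,0.003,0,0,0,0,0],[0,0.003,0,0,0,0,0]]}}

```text
time: 37.83
tool_pos: [0.5856, 0.0525, 0.1419]
tcp_rot: [-1.137, -1.315, 1.315]
wrist_force: [-8.1, 0.2, 16.4]
width: 0.101
```

Run:
```python
from h import *
plan([(.5852,.0525,.1395,98.3,0)],0,.05)
```

```text
t 37.83 pos [0.5856 0.0525 0.1419] yaw 98.28 y-axis [-0.  0. -1.] w 0.101 F [-8.1  0.2 16.4] T [ 0.04  1.41 -0.07] q [ 0.05  0.19  1.9   0.    1.06 -1.67]
[[0.0,0.0024,0.0003,-0.0,-0.0004,0.0001,0]]
```

Emit:
{"method": "jog_arm", "body": {"increments": [[0,0.003,0.0015,0,0,0,0],[0,0.003,0,0,0.12,0,0],[0,0.003,0,0,0.17,0,0],[0,0.003,0,0,0.17,0,0],[0,0.003,0,0,0.17,0,0]]}}

```text
time: 38.45
tool_pos: [0.5855, 0.053, 0.1419]
tcp_rot: [-1.41, -0.837, 0.824]
wrist_force: [-7.5, 1.9, 16.4]
width: 0.098
```

Run:
```python
from h import *
plan([(.5845,.0524,.1395,8.3,0)],0,.05)
```

```text
t 38.45 pos [0.5855 0.053  0.1419] yaw 61.11 y-axis [ 0.009  0.002 -1.   ] w 0.098 F [-7.5  1.9 16.4] T [0.08 1.49 0.02] q [ 0.05  0.18  1.9   0.    1.05 -1.02]
[[-0.0002,0.0004,0.0001,0.0006,0.1536,0.0014,0],[-0.0002,0.0004,0.0001,0.0006,0.1536,0.0014,0],[-0.0002,0.0004,0.0,0.0006,0.1536,0.0014,0],[-0.0002,0.0004,0.0,0.0006,0.1536,0.0014,0],[-0.0002,0.0004,-0.0,0.0006,0.1536,0.0014,0],[-0.0002,0.0004,-0.0001,0.0006,0.1536,0.0014,0]]
```

Emit:
{"method": "jog_arm", "body": {"increments": [[0,0.003,0,0,0.17,0,0],[0,0.003,0,0,0.17,0,0],[0,0.003,0,0,0.17,0,0],[0,0.003,0,0,0.17,0,0],[0,0.003,0,0,0.17,0,0],[0,0.003,0,0,0.12,0,0],[0,0.003,0,0,0.05,0,0]]}}

```text
time: 39.33
tool_pos: [0.5862, 0.0535, 0.142]
tcp_rot: [-1.57, -0.029, 0.002]
wrist_force: [-7.8, 0.4, 16.2]
width: 0.099
```

Run:
```python
from h import *
plan([(.5845,.0524,.1395,8.3,0)],0,.05)
```

```text
t 39.33 pos [0.5862 0.0535 0.142 ] yaw 1.12 y-axis [ 0.017  0.001 -1.   ] w 0.099 F [-7.8  0.4 16.2] T [0.19 1.62 1.85] q [ 0.05  0.18  1.91 -0.    1.04  0.03]
[[-0.0017,0.0025,-0.001,0.0006,-0.1254,0.017,0]]
```

Emit:
{"method": "jog_arm", "body": {"increments": [[0,0,0,0,0,0,0],[0,-0.001,0,0,0,0,0.4],[0,0,0,0,0,0,0.6],[0,0,0,0,0,0,0.6],[0,-0.02,0,0,0,0,0.6],[0,-0.05,0,0,0,0,0.6],[0,-0.06,0,0,0,0,0.6],[0,-0.05,0,0,0,0,0.6],[0,0,0,0,0,0,0.6]]}}

```text
time: 40.45
tool_pos: [0.5826, 0.0528, 0.3335]
tcp_rot: [-1.571, -0.035, 0.0]
wrist_force: [0.2, -0.1, 0.3]
width: 0.604
```

Run:
```python
from h import *
plan([(.55,.05,.35,8)],.6)
p=read_camera('wrist');t=barang('side');C=cloud(p).reshape(-1,3)
a=np.radians(188.3);ex=np.array([np.cos(a),np.sin(a)]);ey=np.array([-ex[1],ex[0]]);o=np.array([.5247,.0437])
L=np.stack([(C[:,:2]-o)@ex,(C[:,:2]-o)@ey,C[:,2]],1)*1000
hs=cv2.cvtColor(p['img'],cv2.COLOR_BGR2HSV).reshape(-1,3)
k=L[((hs[:,0]<6)|(hs[:,0]>174))&(hs[:,1]>150)&(L[:,0]>-85)&(L[:,0]<-35)&(abs(L[:,1])<30)]
wt=k[k[:,2]>k[:,2].max()-5];m=cv2.minAreaRect(wt[:,:2].astype(np.float32));print('wing top in mag',m,'z',np.median(wt[:,2]))
for x in(-40,-20,20,40,60,80):
    b=L[(abs(L[:,0]-x)<4)&(abs(L[:,1])<8)&(L[:,2]<140)];print(x,len(b),np.median(b[:,2]) if len(b) else None)
cv2.imwrite('pics/w10.png',np.hstack([p['img'][:300],t['img'][84:384]])[:, :])
A=cv2.resize(p['img'],(400,300));B=cv2.resize(t['img'][120:255,220:400],(400,300),interpolation=cv2.INTER_CUBIC);cv2.imwrite('pics/f.png',np.hstack([A,B]))
```

```text
t 40.45 pos [0.5826 0.0528 0.3335] yaw 1.27 y-axis [ 0.022 -0.    -1.   ] w 0.604 F [ 0.2 -0.1  0.3] T [-0.01 -0.06 -0.01] q [ 0.05  0.04  1.7  -0.    1.38  0.03]
[[-0.0323,-0.0172,-0.0021,0.0021,-0.1175,0.0219,0.6]]
side knob n 128 mean [-59.6  -5.5 136.5] lo [-84.5 -15.   95.7] hi [ -4.1  11.1 331.6] angle~ 0.01
wing top in mag ((-58.59758758544922, -17.088422775268555), (1.5356794595718384, 46.35674285888672), 82.1527328491211) z 402.45145901128274
-40 178 119.7578360935515
-20 133 119.83712060789253
20 128 118.98230483996306
40 108 118.76696472293746
60 120 118.22709543836785
80 197 118.22509733018843
```

View pics/f.png

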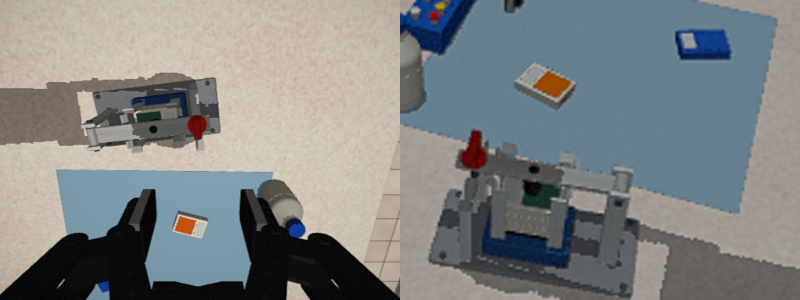

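The wrist view at (197,127) and side view at (474,150) show the wing across the bar, and the bar level over the stack. The bar top rises from 118.2 mm at the hinge to 119.8 mm near the knob, which matches the expected locked play. The gripper is clear, so I'm handing in.

Run:
```python
from h import *
t=barang('side');a=read_camera('top')
for n in('cart_c_mid','tube_rack','bottle','beaker'):
    d=spotter.spot_point(a,n)
    if d: print(n,round(d[0]['p'],2),np.round(d[0]['location']),w(a,*d[0]['location']).round(3))
bot.finish_job()
```

```text
side knob n 127 mean [-59.3  -5.8 138.1] lo [-73.5 -14.4 102.1] hi [  4.3  13.1 448.8] angle~ 0.02
cart_c_mid 0.91 [345. 185.] [ 0.573 -0.189  0.014]
tube_rack 0.6 [372. 116.] [ 0.741 -0.254  0.047]
bottle 0.59 [314. 118.] [ 0.732 -0.103  0.092]
beaker 0.74 [130. 174.] [0.564 0.097 0.702]
the job is handed in; nothing more can be done
```

The job is handed in: both green cartridges are loaded, the bar is down on the stack and its knob is turned to locked. It took about 41 of the 72 s.

**One extra step:** the cartridge already in the magazine lay crosswise, with its 64 mm side along magazine y. I lifted it out, set it down on the bench and reseated it lengthwise before loading the other two on top.

**Bar and knob:** I swung the bar over until it dropped onto the stack (about 0.34 rad). I then gripped the knob and pressed to the stop with about 16 N. Turning clockwise about a quarter turn brought it to its stop, at about 1.9 N m.

**Last checks after letting go:**
- **Bar:** it stays level. Its top is at 118.2 mm near the hinge and 119.8 mm near the knob, which fits the expected locked play of about 3 mm. The rough angle estimate was 0.01, then 0.02 rad.
- **Knob and stack:** the wing is across the bar. The top cartridge showed flat with its green label up before the bar went over.
- **Things to leave alone:** the orange cartridge, tube rack, bottle and beaker show within about 2 px of where they started.

**Checks that failed or disagreed:**
- My wing-angle fit failed because it picked up points from the gripper, so the wing angle is judged from the picture and the turning torque.
- The beaker's last depth reading was wrong (0.70 m high, probably the arm in the way), but its pixel position had not changed.
- The detector missed cartridge B, so I measured it from depth instead.

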